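# Bolt the damp box's sprung flap open and close the plaster mold

### The arm

A 6-joint arm with a two-finger parallel gripper is mounted at the origin on the work surface. World frame = base frame: x ahead of the robot, y to its left, z up, the work surface at z = 0. Lengths are in m, angles in degrees, forces in N, time in s.
With the tool pointing down it reaches from about 0.4 to 0.825 m from the base axis. Payload 7 kg.
Tool frame: the origin (TCP) lies midway between the tips of the shut fingers; the grasp point (between the pads) lies 19 mm behind it (ctrl.hold_point_z is the distance from the TCP to the grasp point, in m); z points along the fingers, x is the direction in which the jaws open and shut, and the axes are right-handed (so a half turn about z gives the same grasp; the last joint's range is limited). The gripper opens to 88 mm and grips with 3 to 60 N. Pads are 19 mm wide; open, the fingers measure 130 mm over their backs; the gripper's body (78 mm by 193 mm) begins 47 mm behind the grasp point.
Start: joints at [81.652, 20.546, 0.682, 0, -70.136, -16.507], TCP at [0.284, 0.612, 0.196] pointing down, gripper open.
Joint ranges: [-176.03, 176.03], [-82.01, 121.73], [-58.28, 71.71], [-173.87, 95.51], [-174.79, -0.11], [-173.66, 173.66]. Speed limits (degrees/s): [136.94, 136.94, 172.46, 180, 180, 180].

### API

Orientations are given as [roll, pitch, yaw] about the fixed x, y, z axes, in that order (R = Rz(yaw) Ry(pitch) Rx(roll)).
In Python, from plant import ctrl gives the robot as it stands.
- The arm moves only by the tool apply_moves, never from a script. Its argument "motion" is a list of rows, each a list of 2 entries, a list of its own where there are three numbers: the shift along the world's x, y, z in cm, then the turn about the world's z in degrees. In form: [[[tx, ty, tz], roll], ...]. A call has 1 to 10 rows; each row is the pose to reach, as a shift and turn from the pose commanded when the call began; what a row does not reach only later rows make up. A row lasts 1/10 s, in which the tool goes at most 50 mm and 8.59 degrees, less where a joint would pass 70% of its speed; a pose out of reach is approached as far as the arm can. A call with a gripper value outside its range is refused whole. "hand" is the finger opening in cm, from 0 to 8.76, set as the call begins (left out, the last holds). The fingers move at their own pace and stop on an object; the grip force is fixed at half the most. Time passes only in rows, so rows that repeat a pose let the fingers close. It gives the time, the measured TCP pose, the force and the opening at its end, in the units of the state.
- ctrl.get_obs(): the state, without advancing time (a new reading comes with each control period).
- ctrl.snapshot(name): name is "side" or "top" or "wrist"; returns (picture, depth): 420x560x3 uint8, blue, green, red; 420x560 float32, m along the optical axis (not along the pixel's ray), 0 where there is no reading.
- ctrl.camera_model(name): a dict with "fx", "fy", "cx", "cy" (pixels), "cam_to_world" (4x4, takes a point from camera to world coordinates); the wrist camera has in their place "tool_from_camera" (4x4, takes a point from camera to tool coordinates, whose origin is the TCP and whose axes are the tool frame's). Camera axes: x right, y down, z forward; pixel columns grow to the right and rows downward; lengths in m; the calibration is good to about 2 mm. A picture is of the moment at which its call begins: read the wrist's pose just before it. camera_model takes no time and is no camera call.
- ctrl.close_job(): hands the job in, once; it reports no verdict.
The state is a dict: "clock": time; "joint_pos": joint angles; "qvel": joint speeds; "tau": joint torques, N m; "tool_pos": TCP position; "orientation": TCP orientation; "force": force on the tool from outside, world axes, zero at the start; "moment": the same for the moment, N m; "opening": finger opening in m.
Only numpy, scipy, OpenCV 4.12 (cv2) and the standard library are available. Lean on these libraries where they do the work, as an engineer would, in place of code of your own. Each camera call takes 0.05 s, during which the arm holds its last target.

### The job

Lift the spring-loaded flap of the damp box by its turned handle, feel for the notch in the steel stay and shoot the flap's bolt into it so that the flap stands open on its own, without letting it snap shut. Then take the oblong plaster mold half out of the box and lay it level on its mate on the ware board, edges flush, so that the mold is closed. Leave the flap bolted open and everything else undisturbed.

Things in the scene. Friction and masses are not known exactly. Their poses are not given: they have to be found in the camera images.
- bin: (Sizes here and below in mm.) Damp box, a fixed wooden box under a sloping flap. Origin: centre of its underside, on the table; x to its back (away from the open front), y along its width, z up; turned up to 0.2 rad. Outside x -77.5 to 87.5, 360 wide; inner floor 12 above the table, inside x -67.5 to 77.5, y -170 to 170; front wall 50 high, back wall 120, side walls slope between them.
- flap_hinge (a point): A point on the flap's hinge axis, 125 above the table at the back of the box (box x 77.5, y -40), in the vertical plane in which the handle's centre swings while the bolt is drawn back. The hinge axis runs along the box's y axis.
- flap (a joint): Flap angle (rad): 0 shut, sloping 0.384 rad (22 degrees) down from hinge to front lip; grows as it is lifted; stop at 1.72. A board 10 thick, 175 from hinge to lip. A torsion spring and its weight always push it shut, about 7 N at the handle when shut and 9 N when open; let go unlatched, it snaps shut.
- bolt (a joint): Travel (m) of the bolt, a 12 diameter round-tipped steel bar in two brackets 50 in front of the flap's lip, parallel to the hinge and 225 from it. 0 drawn back, 0.035 fully shot. It slides towards the box's -y against 2 N of friction, moved by the handle on it; the tip starts 10 short of the stay. Shot over 0.022 in the notch and eased down on its lower edge, it carries the flap.
- stay_pivot (a point): Where the hinge axis meets the inner face of the stay, a 6 thick steel quadrant plate beside the box (its -y side), 36 wide and 35 to 83 degrees above level on the bolt's 225 radius. One notch, 22 wide along the swing, cut from the outer edge. The stay is hand-set and clamped, the setting not given: the bolt enters between 1.44 and 1.67 rad of flap angle, elsewhere it meets steel.
- grip_handle (a point): Centre of the turned wooden handle on the bolt: 22 diameter, 64 long, along the box's y axis, free to spin on the bolt. Flap shut: about 41 above the table, 54 in front of the front wall, 39 free behind it to the flap's lip. It swings at 225 about the hinge. The bolt's brackets stand 75 from its centre on the +y side and 102 on the -y side (bolt drawn back).
- mold_c (a point): Centre (half-way up) of the oblong white plaster mold half, 100 (its x) by 56 (its y) by 44 high, about 0.26 kg, lying level, hollow side down, inside the box under the flap, its long side roughly along the box's x axis. A round plaster mold lies beside it. The opened flap hangs over it, so it is reached tilted from the front.
- mate_c (a point): Centre of the mate, the same block hollow side up, lying loose on the ware board. With the mold closed, mold_c is 44 above mate_c and their long axes agree (either way round).
- board: Fixed ware board 190 by 130, 15 high; origin at the centre of its underside.
- sprig: Loose round plaster mold, 72 diameter, 34 high, inside the box; leave it. Origin at the centre of its underside.
- candleholder: Glazed clay candleholder, 88 wide, 100 high; leave it. Origin at the centre of its foot.
- black_jar: Black clay jar, 124 wide, 148 high; leave it. Origin at the centre of its foot.
- spoon: Copper burnishing spoon, 140 long, lying; leave it. Origin near its middle.
- pebble: Burnishing pebble, 46 long, 16 high; leave it. Origin under its centre.
- bowl: Small clay bowl, 90 wide, 35 high; leave it. Origin under its centre.
- crock_lid: Flat round clay lid, 100 wide, 12 high; leave it. Origin under its centre.
Mind the look-alikes: they are no part of the job. Leave any pink look-alike of the part that bears mate_c alone.

How it is judged (in metres and radians):
On the way, in this order (a step that is already met when the one before it is completed fails the run):
1. the flap is lifted high against its spring (value of joint flap above 1.2 rad), for 0.05 s.
2. the bolt is in the stay's notch and the flap stands on it, let go (value of joint flap above 1.3 rad and value of joint bolt above 0.022 m and contact force between each of the arm, the fingers and bin below 0.3 N), for 0.3 s.
3. the mold half is lifted out of the box (z of mold_c in the frame of bin above 0.09 m), for 0.1 s.
At the end, for the whole second after the job is handed in: The flap stands open by itself (above 1.3 rad) with its bolt shot at least 22 mm into the stay; the mold half rests level on its mate, centres within 7 mm, long axes within 0.12 rad, the mate still on its board within 30 mm of where it lay, everything at rest (value of joint flap above 1.3 rad and value of joint bolt above 0.022 m and horizontal distance between mold_c and mate_c below 0.007 m and z of mold_c in the frame of mate_c between 0.041 and 0.047 m and angle between the x axis of mold_c and the x axis of mate_c, either way round below 0.12 rad and angle between each of mold_c, mate_c's own z axis and vertical below 0.08 rad and distance of mate_c from where it was at the start of the episode below 0.03 m and linear speed of mold below 0.02 m/s); the robot touches nothing.
It fails at once if the flap snaps shut (value of joint flap below 0.4 rad and velocity of joint flap below -2.5 rad/s).
It fails at once if something else is disturbed (moved more than 30 mm; the round mold in the box 40 mm) (distance of sprig from where it was at the start of the episode above 0.04 m or distance of any of candleholder, black_jar, spoon, pebble, bowl, crock_lid from where it was at the start of the episode above 0.03 m).
It also fails if it takes over 72 s, if anything falls off the work surface, if the arm or the gripper's body presses on something with over 40 N, if the wrist force passes 120 N, or if a joint passes its speed limit or range.

## Working session

There is one attempt and no reset: what is moved stays moved. The work goes in short steps, Python scripts to look and compute and a tool call to move; the robot and the scene stay as the last step left them, time stands still between calls to the robot, and variables do not carry over. Pictures are saved under pics/ and viewed, and the job is handed in when it is done.

Besides the shell and the picture viewer there is one more tool, called after "Emit:" as name(argument=value, ...) on one line, values as JSON. apply_moves: Moves the arm, as the interface text tells. Its arguments: {"type":"object","properties":{"motion":{"type":"array"},"hand":{"type":"number"}},"required":["motion"]}

```bash
ls; mkdir -p pics
python3 - <<'E'
from plant import ctrl
import cv2,numpy as np
print(ctrl.get_obs(), ctrl.hold_point_z)
for n in ["side","top","wrist"]:
    p,d=ctrl.snapshot(n); cv2.imwrite(f"pics/{n}0.png",p); np.savez(f"pics/{n}0.npz",p=p,d=d)
    print(n,ctrl.camera_model(n))
E
```

```text
pics
{'clock': 0.0, 'joint_pos': array([ 8.16522280e+01,  2.05909032e+01,  6.32795841e-01, -1.91458821e-02,
       -7.01367137e+01, -1.65071608e+01]), 'qvel': array([ 0.04470161, -0.01599642, -0.03105884, -0.06139375, -0.03872833,
       -0.02103899]), 'tau': array([-3.95219777e-04, -5.82717597e+01,  2.93045783e+01,  6.99737549e+00,
        6.94096714e-03, -1.48094314e-04]), 'tool_pos': array([0.28352023, 0.61195888, 0.19462438]), 'orientation': array([-1.79990312e+02, -9.60272336e-02, -1.14861461e+02]), 'force': array([ 0.58180539, -0.29387919, -0.16111335]), 'moment': array([-0.02410472,  0.06656005, -0.02371318]), 'opening': 0.0876102519961151} 0.0188
side {'fx': 541.0777203713434, 'fy': 541.0777203713434, 'cx': 281.8888555663796, 'cy': 201.9227215759606, 'cam_to_world': array([[ 0.95985716, -0.17538408,  0.21889417,  0.22096604],
       [-0.27999254, -0.64553984,  0.71055084, -1.02072618],
       [ 0.01668561, -0.74331604, -0.66873227,  1.08341093],
       [ 0.        ,  0.        ,  0.        ,  1.        ]])}
top {'fx': 397.96979535332554, 'fy': 397.96979535332554, 'cx': 280.50184319576624, 'cy': 209.77117867999775, 'cam_to_world': array([[-0.00404076, -0.97370083,  0.22779457,  0.31077124],
       [-0.99998273,  0.0029624 , -0.00507564,  0.03235814],
       [ 0.00426733, -0.22781115, -0.97369598,  1.13184795],
       [ 0.        ,  0.        ,  0.        ,  1.        ]])}
wrist {'fx': 310.46669671428646, 'fy': 310.46669671428646, 'cx': 273.6242620530239, 'cy': 210.84647006068167, 'tool_from_camera': array([[ 9.99999718e-01,  2.75940637e-04,  6.98798943e-04,
         7.18645593e-04],
       [-4.71187434e-04,  9.54798901e-01,  2.97252144e-01,
        -8.01736866e-02],
       [-5.85188517e-04, -2.97252389e-01,  9.54798761e-01,
        -1.90829630e-01],
       [ 0.00000000e+00,  0.00000000e+00,  0.00000000e+00,
         1.00000000e+00]])}
```

View pics/side0.png

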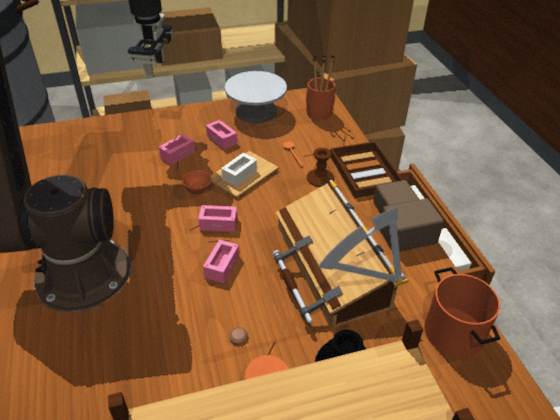

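View pics/top0.png

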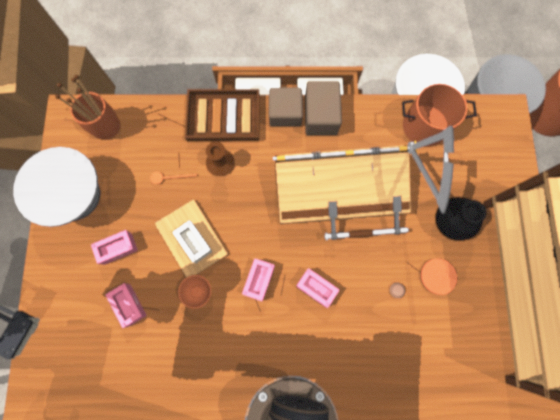

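View pics/wrist0.png

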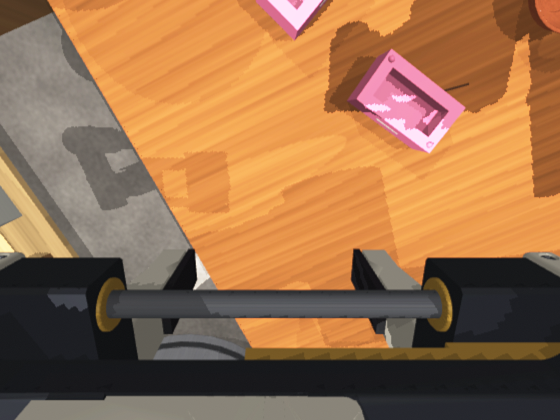

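Run:
```python
import cv2,numpy as np
p=np.load("pics/top0.npz")['p']; cv2.imwrite("pics/topc.png",cv2.resize(p[130:260,260:490],None,fx=3.4,fy=3.4,interpolation=cv2.INTER_CUBIC))
p=np.load("pics/side0.npz")['p']; cv2.imwrite("pics/sidec.png",cv2.resize(p[170:370,260:460],None,fx=3,fy=3,interpolation=cv2.INTER_CUBIC))
```

```text
(no output)
```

View pics/topc.png

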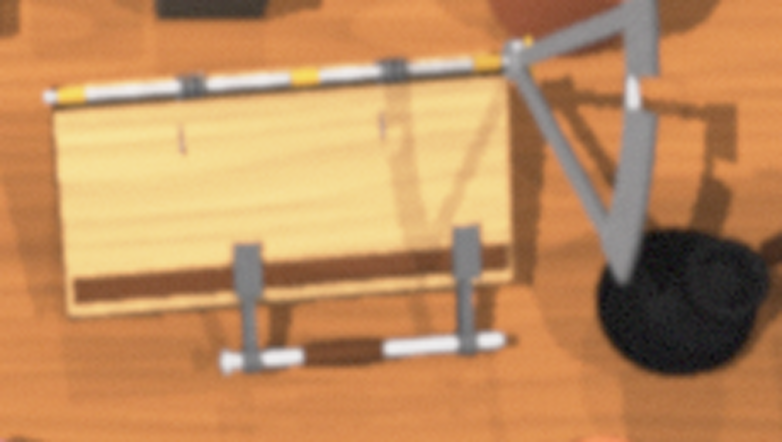

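View pics/sidec.png

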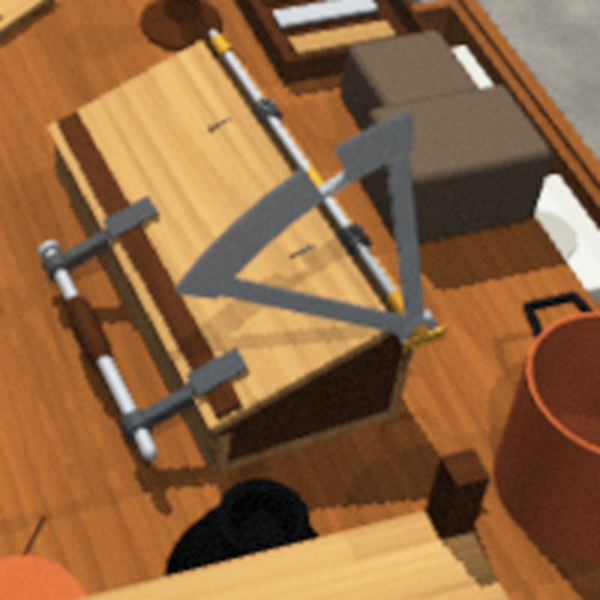

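```bash
cat > h.py <<'E'
import numpy as np,cv2
from plant import ctrl
def ld(n,i): 
    z=np.load(f"pics/{n}{i}.npz"); return z['p'],z['d']
def ray(cm,u,v,T=None):
    T=cm['cam_to_world'] if T is None else T
    r=np.array([(u-cm['cx'])/cm['fx'],(v-cm['cy'])/cm['fy'],1.])
    return T[:3,3],T[:3,:3]@r
def onz(cm,u,v,z,T=None):
    o,r=ray(cm,u,v,T); return o+r*(z-o[2])/r[2]
def dep(cm,u,v,d,T=None):
    o,r=ray(cm,u,v,T); return o+r*d
def cloud(cm,d,T=None):
    T=cm['cam_to_world'] if T is None else T
    v,u=np.mgrid[:d.shape[0],:d.shape[1]]
    c=np.stack([(u-cm['cx'])/cm['fx']*d,(v-cm['cy'])/cm['fy']*d,d],-1)
    return c@T[:3,:3].T+T[:3,3]
E
python3 - <<'E'
from h import *
np.set_printoptions(precision=4,suppress=True)
p,d=ld('top',0); cm=ctrl.camera_model('top'); P=cloud(cm,d)
def z(a,b): return 260+a/3.4,130+b/3.4
for nm,a,b,h in [("hingeL",50,97,.125),("hingeR",505,62,.125),("handle",343,351,.046),("hL",305,353,.045),("hR",383,347,.045),("tipL",225,362,.041),("tipR",505,341,.041),("flapL",70,315,.065),("flapR",510,280,.065),("mate",0,0,0)]:
    u,v=z(a,b)
    if nm=="mate": u,v,h=192,243,.059
    print(nm,onz(cm,u,v,h),P[int(round(v)),int(round(u))])
# handle colour region depth
for a in range(310,385,12):
    u,v=z(a,350); print(P[int(round(v)),int(round(u))])
m=(p.max(2)>0)
# steel stay: points with z>0.16 and y<-0.15, x>.55
q=(P[...,2]>.15)&(P[...,1]<-.2)&(P[...,0]>.55)&(P[...,0]<1)&(d>0)
print(P[q].shape, np.median(P[q],0))
E
```

```text
hingeL [0.6873 0.0421 0.125 ] [0.6857 0.0413 0.1259]
hingeR [ 0.7159 -0.3192  0.125 ] [ 0.7149 -0.3191  0.1291]
handle [ 0.4975 -0.1954  0.046 ] [ 0.4976 -0.1951  0.0491]
hL [ 0.4961 -0.1646  0.045 ] [ 0.4943 -0.1639  0.0529]
hR [ 0.5008 -0.2284  0.045 ] [ 0.5009 -0.2293  0.0456]
tipL [ 0.4896 -0.0997  0.041 ] [ 0.489  -0.0979  0.0523]
tipR [ 0.5062 -0.3297  0.041 ] [ 0.5136 -0.3434  0.0041]
flapL [0.5242 0.0267 0.065 ] [0.5353 0.0252 0.0046]
flapR [ 0.552  -0.3297  0.065 ] [ 0.5683 -0.3526 -0.0023]
mate [0.4699 0.2672 0.059 ] [0.4732 0.2721 0.037 ]
[ 0.4971 -0.1669  0.0524]
[ 0.4974 -0.1783  0.0505]
[ 0.4973 -0.1864  0.051 ]
[ 0.4974 -0.1976  0.0502]
[ 0.4971 -0.2055  0.0519]
[ 0.4973 -0.2169  0.0502]
[ 0.4974 -0.2254  0.0496]
(2208, 3) [ 0.5862 -0.5672  0.2592]
```

```bash
cat >> h.py <<'E'
YAW=0.078; H=np.array([.705,-.180,.125])
c,s=np.cos(YAW),np.sin(YAW); BX=np.array([c,s,0]);BY=np.array([-s,c,0])
# box origin: hinge pt is box (77.5,-40,125)
B0=H-.0775*BX+.040*BY; B0[2]=0
def tobox(P): 
    q=P-B0; return np.stack([q@BX,q@BY,q[...,2]],-1)
def frombox(b): return B0+b[0]*BX+b[1]*BY+np.array([0,0,b[2]])
E
python3 - <<'E'
from h import *
np.set_printoptions(precision=3,suppress=True)
print(B0)
for n in ['top','side']:
    p,d=ld(n,0); cm=ctrl.camera_model(n); P=cloud(cm,d); b=tobox(P)
    r=b.copy(); dx=-(b[...,0]-.0775); dz=b[...,2]-.125
    rho=np.hypot(dx,dz); th=np.degrees(np.arctan2(dz,dx))
    q=(d>0)&(b[...,1]<-.15)&(b[...,1]>-.30)&(rho>.18)&(rho<.29)&(b[...,2]>.2)
    print(n,q.sum(),np.median(b[q],0))
    for t in range(24,96,2):
        k=q&(th>=t)&(th<t+2)
        if k.sum(): print(t,k.sum(),"rho %.3f..%.3f y %.3f..%.3f"%(rho[k].min(),rho[k].max(),b[k][:,1].min(),b[k][:,1].max()))
E
```

```text
[ 0.625 -0.146  0.   ]
top 870 [-0.053 -0.184  0.309]
30 15 rho 0.207..0.243 y -0.190..-0.182
32 43 rho 0.182..0.243 y -0.190..-0.182
34 43 rho 0.182..0.243 y -0.189..-0.182
36 42 rho 0.182..0.241 y -0.189..-0.182
38 34 rho 0.205..0.242 y -0.189..-0.182
40 30 rho 0.205..0.244 y -0.190..-0.182
42 34 rho 0.204..0.245 y -0.190..-0.182
44 34 rho 0.208..0.243 y -0.189..-0.182
46 32 rho 0.206..0.243 y -0.189..-0.182
48 40 rho 0.207..0.244 y -0.190..-0.182
50 32 rho 0.205..0.242 y -0.189..-0.181
52 36 rho 0.208..0.243 y -0.189..-0.182
54 39 rho 0.207..0.244 y -0.189..-0.182
56 36 rho 0.203..0.244 y -0.189..-0.183
58 40 rho 0.206..0.243 y -0.190..-0.181
60 22 rho 0.209..0.242 y -0.189..-0.182
62 16 rho 0.209..0.216 y -0.188..-0.182
64 12 rho 0.207..0.215 y -0.189..-0.183
66 34 rho 0.209..0.245 y -0.189..-0.182
68 41 rho 0.206..0.245 y -0.189..-0.182
70 37 rho 0.208..0.243 y -0.189..-0.183
72 39 rho 0.209..0.244 y -0.189..-0.183
74 57 rho 0.181..0.243 y -0.190..-0.182
76 55 rho 0.181..0.243 y -0.188..-0.181
78 27 rho 0.184..0.244 y -0.189..-0.182
side 1279 [-0.057 -0.19   0.308]
30 18 rho 0.2
[... 286 characters left out ...]
247 y -0.192..-0.184
46 49 rho 0.207..0.246 y -0.193..-0.185
48 55 rho 0.207..0.246 y -0.193..-0.184
50 54 rho 0.207..0.247 y -0.192..-0.184
52 50 rho 0.207..0.246 y -0.193..-0.183
54 54 rho 0.207..0.248 y -0.193..-0.184
56 53 rho 0.208..0.246 y -0.193..-0.183
58 53 rho 0.207..0.246 y -0.192..-0.185
60 25 rho 0.205..0.246 y -0.192..-0.183
62 18 rho 0.207..0.219 y -0.193..-0.183
64 24 rho 0.207..0.247 y -0.193..-0.183
66 52 rho 0.209..0.248 y -0.193..-0.183
68 53 rho 0.209..0.245 y -0.193..-0.184
70 53 rho 0.208..0.247 y -0.193..-0.183
72 60 rho 0.182..0.248 y -0.193..-0.183
74 84 rho 0.180..0.248 y -0.193..-0.183
76 77 rho 0.181..0.246 y -0.192..-0.184
78 30 rho 0.182..0.246 y -0.193..-0.185
```

Run:
```python
from h import *
for n in ['top','side']:
    p,d=ld(n,0); cm=ctrl.camera_model(n); P=cloud(cm,d); b=tobox(P)
    dx=-(b[...,0]-.0775); dz=b[...,2]-.125
    rho=np.hypot(dx,dz); th=np.degrees(np.arctan2(dz,dx))
    q=(d>0)&(b[...,1]<-.15)&(b[...,1]>-.30)&(rho>.222)&(rho<.242)&(b[...,2]>.2)
    t=np.sort(th[q]); lo=t[t<63]; hi=t[t>63]
    print(n,t[:3],lo[-5:],hi[:5],t[-3:])
# other objects: mate
p,d=ld('top',0); cm=ctrl.camera_model('top')
hsv=cv2.cvtColor(p,cv2.COLOR_BGR2HSV)
m=((hsv[...,1]<60)&(hsv[...,2]>150)).astype(np.uint8); m[:,:150]=0;m[:,240:]=0;m[:200]=0;m[290:]=0
m=cv2.morphologyEx(m,cv2.MORPH_CLOSE,np.ones((9,9)))
cs,_=cv2.findContours(m,0,2); k=max(cs,key=cv2.contourArea); r=cv2.minAreaRect(k); print(r)
P=cloud(cm,d); b=P[m>0]; print(np.histogram(b[:,2],20))
for q in cv2.boxPoints(r): print(q,onz(cm,*q,.059))
cv2.imwrite("pics/mate0.png",cv2.resize(p[190:290,140:250],None,fx=5,fy=5))
# z=0.25..: heights of things around box front
```

```text
top [30.81824761 30.8690767  30.90601882] [60.37160707 60.4078252  60.44327495 60.44632347 60.45239268] [66.43404389 66.45583316 66.47603094 66.48255288 66.49727062] [78.97675281 79.05872109 79.15265165]
side [31.32193393 31.39684438 31.42077326] [60.01961439 60.14228754 60.1710567  60.26951084 60.29294379] [65.87577817 65.89082726 65.91171418 65.96592571 65.97982687] [78.58271256 78.60973178 78.724204  ]
((191.2482452392578, 240.8307647705078), (38.231788635253906, 23.05925178527832), 55.7131233215332)
(array([859,   0,   0,   0,   0,   0,   0,   0,   0,   0,   0,   0,   0,
         0,   0,   0,   0,   0,   0,   5]), array([0.01107783, 0.06711634, 0.12315485, 0.17919335, 0.23523186,
       0.29127036, 0.34730887, 0.40334738, 0.45938588, 0.51542439,
       0.57146289, 0.6275014 , 0.68353991, 0.73957841, 0.79561692,
       0.85165542, 0.90769393, 0.96373244, 1.01977094, 1.07580945,
       1.13184795]))
[170.95346 231.53174] [0.50165313 0.32612508 0.059     ]
[190.00565 218.54163] [0.53773472 0.27588523 0.059     ]
[211.54303 250.12979] [0.45031739 0.21357732 0.059     ]
[192.49084 263.1199 ] [0.41554103 0.26339855 0.059     ]
```

View pics/mate0.png

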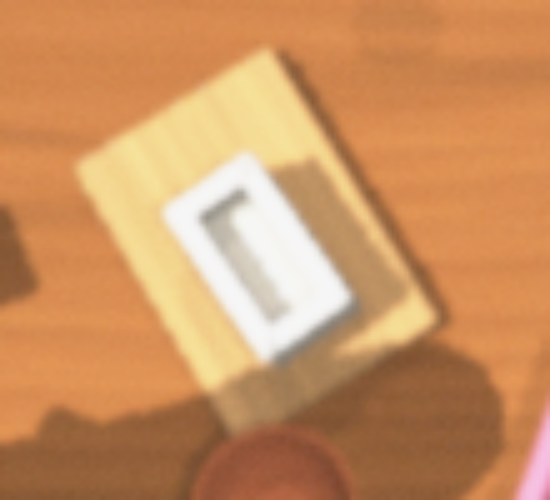

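Emit:
apply_moves(motion=[[[1.6, -4, 0], -6], [[3.2, -8, 0], -12], [[4.8, -12, 0], -18], [[6.4, -16, 0], -24], [[8, -20, 0], -30], [[9.6, -24, 0], -36], [[11.2, -28, 0], -42], [[12.8, -32, 0], -48], [[14.4, -36, 0], -54], [[16, -40, 0], -60.6]], hand=4.2)

```text
clock: 1.15
tool_pos: [0.4439, 0.2108, 0.1957]
orientation: [180.0, 0.0, -175.7]
force: [2.0, -0.3, -0.0]
opening: 0.0426
```

Emit:
apply_moves(motion=[[[0.5, -4, 0], 0], [[1, -8, 0], 0], [[1.5, -12, -1], 0], [[2, -16, -2], 0], [[2.5, -20, -3], 0], [[3, -24, -4], 0], [[3.5, -28, -5], 0], [[4, -32, -6], 0], [[4.7, -36.5, -6], 0], [[5.4, -40.8, -6], 0]])

```text
clock: 2.15
tool_pos: [0.4974, -0.1974, 0.1352]
orientation: [180.0, -0.0, -175.4]
force: [0.2, 0.2, 0.6]
opening: 0.042
```

```bash
cat >> h.py <<'E'
from scipy.spatial.transform import Rotation as Ro
def toolT(o=None):
    o=o or ctrl.get_obs(); T=np.eye(4)
    T[:3,:3]=Ro.from_euler('xyz',o['orientation'],degrees=True).as_matrix(); T[:3,3]=o['tool_pos']; return T
def shot(n,i):
    o=ctrl.get_obs(); p,d=ctrl.snapshot(n); cm=ctrl.camera_model(n)
    T=cm['cam_to_world'] if n!='wrist' else toolT(o)@cm['tool_from_camera']
    cv2.imwrite(f"pics/{n}{i}.png",p); np.savez(f"pics/{n}{i}.npz",p=p,d=d,T=T); return p,d,cm,T
E
python3 - <<'E'
from h import *
np.set_printoptions(precision=4,suppress=True)
o=ctrl.get_obs(); print(o['clock'],o['tool_pos'],o['orientation'],o['opening'],o['joint_pos'],o['force'])
shot('wrist',1); shot('side',1)
E
```

```text
2.15 [ 0.4974 -0.1974  0.1352] [ 179.9939   -0.0382 -175.4435] 0.042009645490868185 [ -0.6434  10.2665 -21.858   -0.0031 -57.9142   5.2015] [0.1543 0.2446 0.5591]
```

View pics/wrist1.png

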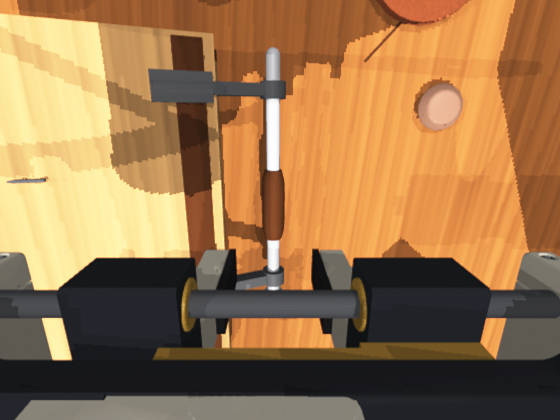

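View pics/side1.png

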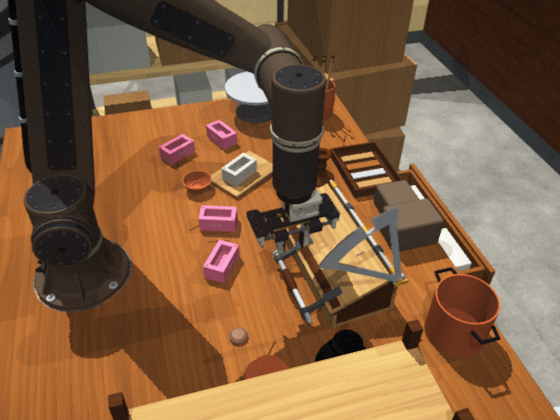

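Run:
```python
from h import *
np.set_printoptions(precision=4,suppress=True)
z=np.load('pics/wrist1.npz');T=z['T'];d=z['d'];cm=ctrl.camera_model('wrist')
for u,v in [(273,168),(273,240),(273,205),(273,52),(273,100),(214,240),(214,100)]:
    print(u,v,onz(cm,u,v,.045,T),dep(cm,u,v,d[v,u],T))
```

```text
273 168 [ 0.4997 -0.2318  0.045 ] [ 0.4997 -0.2322  0.047 ]
273 240 [ 0.4941 -0.1615  0.045 ] [ 0.4942 -0.1635  0.0499]
273 205 [ 0.4969 -0.1969  0.045 ] [ 0.4971 -0.1992  0.053 ]
273 52 [ 0.5072 -0.3268  0.045 ] [ 0.5072 -0.3263  0.0477]
273 100 [ 0.5043 -0.2899  0.045 ] [ 0.5043 -0.2898  0.0472]
214 240 [ 0.5515 -0.1569  0.045 ] [ 0.5468 -0.1686  0.0722]
214 100 [ 0.5545 -0.2859  0.045 ] [ 0.5506 -0.2853  0.066 ]
```

Emit:
apply_moves(motion=[[[0, 0, -2], 0], [[0, 0, -4], 0], [[0, 0, -6], 0], [[0, 0, -7.5], 0], [[0, 0, -9], 0], [[0, 0, -10], 0], [[0, 0, -10.4], 0], [[0, 0, -10.4], 0]])

```text
clock: 3.05
tool_pos: [0.4975, -0.1954, 0.0313]
orientation: [180.0, -0.0, -175.4]
force: [0.7, 0.3, -0.3]
opening: 0.042
```

Emit:
apply_moves(motion=[[[0, 0, 0], 0], [[0, 0, 0], 0], [[0, 0, 0], 0], [[0, 0, 0], 0], [[0, 0, 0], 0]], hand=1.2)

```text
clock: 3.55
tool_pos: [0.4979, -0.1956, 0.0318]
orientation: [-180.0, 0.0, -175.5]
force: [0.3, -0.7, -0.2]
opening: 0.0128
```

Run:
```python
from h import *
for e in list(range(-22,60,4))+[60,62,63.3,64,65]:
    r=np.radians(e); dx=.225*(np.cos(np.radians(22))-np.cos(r)); dz=.225*(np.sin(r)+np.sin(np.radians(22)))
    v=dx*BX*100; print(e,round(v[0],2),round(v[1],2),round(dz*100,2))
```

```text
-22 0.0 0.0 0.0
-18 -0.54 -0.04 1.48
-14 -0.97 -0.08 2.99
-10 -1.29 -0.1 4.52
-6 -1.51 -0.12 6.08
-2 -1.62 -0.13 7.64
2 -1.62 -0.13 9.21
6 -1.51 -0.12 10.78
10 -1.29 -0.1 12.34
14 -0.97 -0.08 13.87
18 -0.54 -0.04 15.38
22 0.0 0.0 16.86
26 0.64 0.05 18.29
30 1.37 0.11 19.68
34 2.2 0.17 21.01
38 3.12 0.24 22.28
42 4.13 0.32 23.48
46 5.22 0.41 24.61
50 6.38 0.5 25.66
54 7.61 0.6 26.63
58 8.91 0.7 27.51
60 9.58 0.75 27.91
62 10.27 0.8 28.29
63.3 10.72 0.84 28.53
64 10.96 0.86 28.65
65 11.32 0.88 28.82
```

Run:
```python
from h import *
o=ctrl.get_obs(); print(o['opening'],o['force'],o['tool_pos'])
p,d,cm,T=shot('wrist',2); p,*_=shot('side',2)
cv2.imwrite("pics/s2c.png",cv2.resize(p[170:370,230:430],None,fx=3,fy=3,interpolation=cv2.INTER_CUBIC))
```

```text
0.012801343183124566 [ 0.30107593 -0.66468165 -0.19028616] [ 0.49785413 -0.19555902  0.03179754]
```

View pics/wrist2.png

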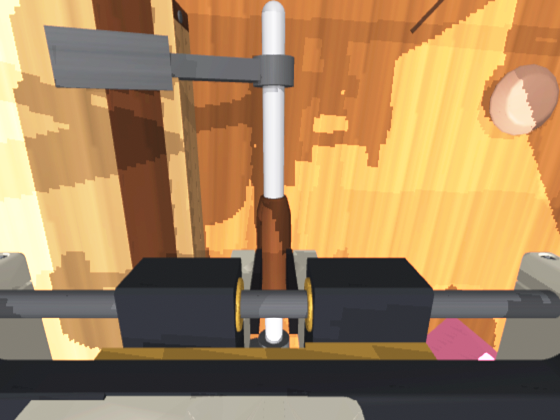

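View pics/s2c.png

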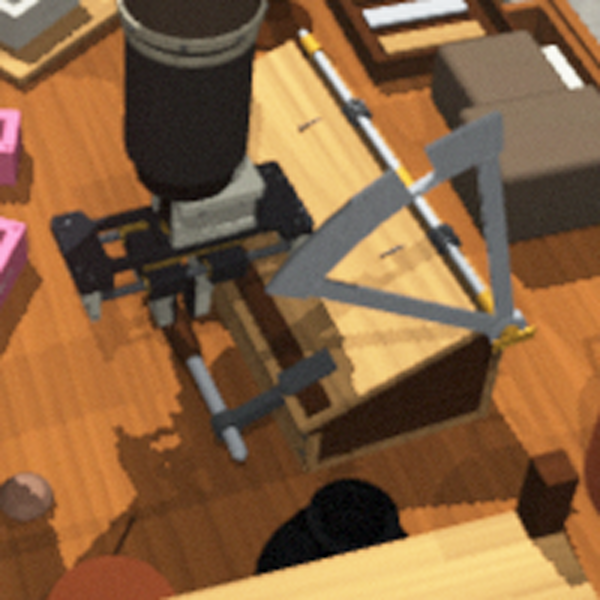

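Emit:
apply_moves(motion=[[[0, 0, 0], 0], [[0, 0, 0], 0], [[0, 0, 0], 0], [[0, 0, 0], 0]], hand=0)

```text
clock: 4.05
tool_pos: [0.4977, -0.1955, 0.0315]
orientation: [180.0, -0.0, -175.5]
force: [-0.8, 0.7, 0.7]
opening: 0.0005
```

Run:
```python
from h import *
o=ctrl.get_obs(); print(o['opening'],o['force'],o['tool_pos'])
p,d,cm,T=shot('wrist',3)
cv2.imwrite("pics/w3c.png",cv2.resize(p[180:360,180:380],None,fx=4,fy=3.3,interpolation=cv2.INTER_CUBIC))
for v in range(200,350,12): print(v,[np.round(dep(cm,u,v,d[v,u],T)[2],3) for u in range(245,305,6)])
```

```text
0.0005100405478542208 [-0.8043974   0.73119498  0.74554166] [ 0.49771261 -0.19554693  0.03153347]
200 [np.float64(0.001), np.float64(0.002), np.float64(0.002), np.float64(0.047), np.float64(0.049), np.float64(0.05), np.float64(0.048), np.float64(0.045), np.float64(0.003), np.float64(0.002)]
212 [np.float64(0.002), np.float64(0.001), np.float64(0.046), np.float64(0.049), np.float64(0.05), np.float64(0.052), np.float64(0.051), np.float64(0.046), np.float64(0.002), np.float64(0.002)]
224 [np.float64(0.001), np.float64(0.002), np.float64(0.046), np.float64(0.049), np.float64(0.052), np.float64(0.051), np.float64(0.051), np.float64(0.049), np.float64(0.002), np.float64(0.002)]
236 [np.float64(0.001), np.float64(0.002), np.float64(0.046), np.float64(0.051), np.float64(0.053), np.float64(0.053), np.float64(0.052), np.float64(0.048), np.float64(0.001), np.float64(0.002)]
248 [np.float64(0.003), np.float64(0.002), np.float64(0.046), np.float64(0.05), np.float64(0.052), np.float64(0.052), np.float64(0.051), np.float64(0.05), np.float64(0.002), np.float64(0.001)]
260 [np.float64(0.138), np.floa
[... 822 characters left out ...]
.148), np.float64(0.148), np.float64(0.148), np.float64(0.148), np.float64(0.151), np.float64(0.153), np.float64(0.154)]
320 [np.float64(0.154), np.float64(0.154), np.float64(0.154), np.float64(0.145), np.float64(0.112), np.float64(0.11), np.float64(0.111), np.float64(0.15), np.float64(0.153), np.float64(0.153)]
332 [np.float64(0.154), np.float64(0.153), np.float64(0.154), np.float64(0.123), np.float64(0.11), np.float64(0.11), np.float64(0.11), np.float64(0.145), np.float64(0.154), np.float64(0.154)]
344 [np.float64(0.153), np.float64(0.154), np.float64(0.154), np.float64(0.124), np.float64(0.049), np.float64(0.049), np.float64(0.156), np.float64(0.155), np.float64(0.156), np.float64(0.154)]
```

View pics/w3c.png

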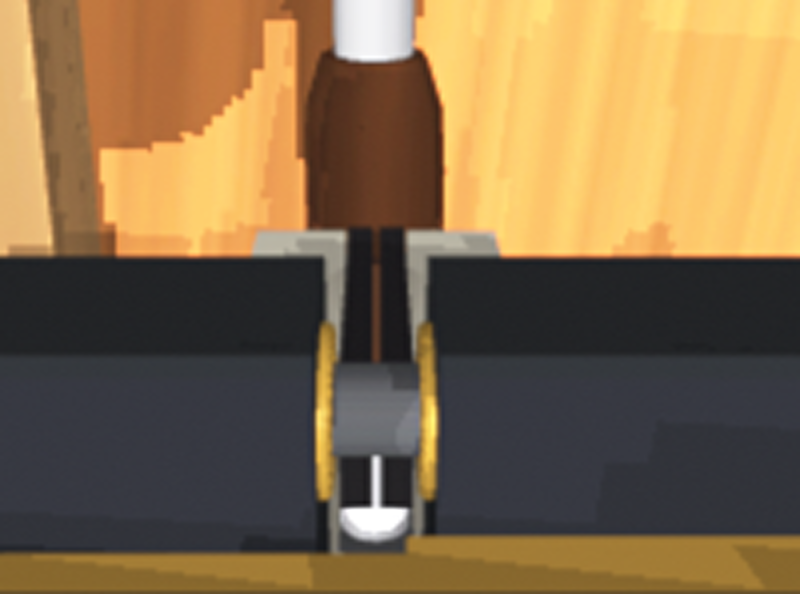

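Run:
```python
from h import *
p,d,cm,T=shot('side',3)
# project TCP, and handle
def proj(X): 
    c=T[:3,:3].T@(np.array(X)-T[:3,3]); return c[0]/c[2]*cm['fx']+cm['cx'],c[1]/c[2]*cm['fy']+cm['cy']
q=ctrl.get_obs()['tool_pos']; print(proj(q),proj(q+[0,0,.019]),proj(q+[0,0,.05]),proj([.4975,-.196,.041]))
P=cloud(cm,d,T)
s=(abs(P[...,0]-q[0])<.06)&(abs(P[...,1]-q[1])<.045)&(P[...,2]>.0)&(P[...,2]<.16)
im=p.copy(); u,v=map(int,proj(q)); cv2.circle(im,(u,v),1,(0,255,0),-1)
c=cv2.resize(im[v-70:v+40,u-60:u+60],None,fx=6,fy=5,interpolation=cv2.INTER_NEAREST); cv2.imwrite("pics/s3c.png",c)
for vv in range(v-40,v+15,4): print(vv,[int(1000*P[vv,uu,2]) for uu in range(u-24,u+24,3)])
```

```text
(np.float64(288.7221583942931), np.float64(282.32701479481864)) (np.float64(288.9153085552785), np.float64(277.37785959136914)) (np.float64(289.23844994796826), np.float64(269.0978928705463)) (np.float64(288.7840970824278), np.float64(280.0247699302553))
242 [171, 173, 172, 169, 169, 171, 169, 181, 199, 200, 194, 196, 195, 191, 186, 184]
246 [166, 164, 159, 161, 156, 154, 173, 168, 192, 190, 188, 187, 182, 177, 174, 175]
250 [147, 5, 2, 138, 152, 153, 166, 172, 178, 178, 175, 171, 167, 162, 164, 155]
254 [170, 6, -2, 174, 176, 173, 171, 162, 165, 165, 160, 155, 154, 156, 155, 150]
258 [174, 172, 167, 166, 165, 154, 153, 1083, 154, 151, 147, 153, 155, 155, 149, 146]
262 [173, 174, 1, 4, 40, 143, 156, 153, 155, 151, 148, 141, 143, 143, 136, 74]
266 [163, 147, 147, 147, 143, 2, 145, 144, 143, 137, 99, 98, 13, 33, 67, 71]
270 [1, 2, 1, 5, 0, 3, 74, 94, 95, 86, 87, 4, 1, 17, 40, 68]
274 [4, 1, -1, 5, 6, 2, 46, 79, 79, 71, 67, 2, 0, 4, 21, 67]
278 [2, 2, 1, 1, 0, 0, 4, 44, 52, 51, 0, 2, 3, 0, 9, 34]
282 [5, 0, 4, 2, 6, 4, 1, 2, 48, 50, 47, 4, 0, 0, 7, 15]
286 [0, 5, 6, 2, 2, 7, 0, 0, 49, 50, 47, 0, 3, 1, 1, 1]
290 [3, 1, 0, 0, 5, 2, 0, 3, 3, 42, 48, 4, 1, 0, 2, 3]
294 [6, 3, 0, -1, 3, -2, 4, 4, 0, 2, 45, 47, 1083, 1, 3, 1]
```

View pics/s3c.png

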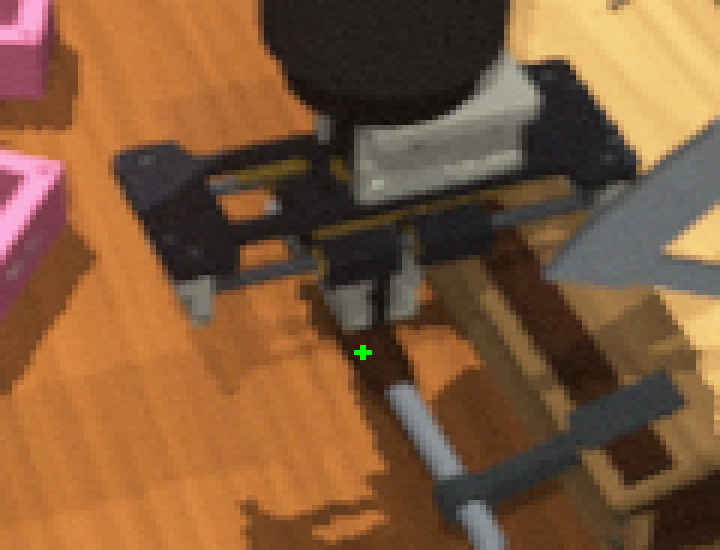

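Run:
```python
from h import *
z=np.load('pics/side3.npz');d=z['d'];T=z['T'];cm=ctrl.camera_model('side');P=cloud(cm,d,T)
for u in range(280,302,2): print(u,[int(1000*P[v,u,2]) for v in range(262,284)])
z=np.load('pics/wrist3.npz');d=z['d'];T=z['T'];cm=ctrl.camera_model('wrist');
P=cloud(cm,d,T); Tt=toolT(); L=(P-Tt[:3,3])@Tt[:3,:3]
for u in (262,266,270,278,282,288): print(u,[tuple((1000*L[v,u]).astype(int)) for v in range(246,264,3)])
```

```text
280 [151, 145, 148, 144, 137, 42, 3, 3, 2, 1, 1, -1, 2, 2, 0, 1, 4, 5, 8, -1, 1, 0]
282 [156, 156, 151, 148, 145, 144, 139, 138, 74, 71, 70, 44, 46, 40, 2, 8, 4, 6, -1, 3, 1, 5]
284 [154, 153, 153, 148, 145, 140, 136, 99, 1083, 88, 88, 80, 82, 73, 69, 51, 43, 40, 2, 1, 2, 1]
286 [156, 150, 148, 145, 142, 138, 136, 97, 95, 88, 85, 81, 80, 77, 69, 50, 49, 51, 51, 49, 42, 46]
288 [155, 151, 151, 145, 143, 137, 96, 95, 95, 86, 87, 77, 79, 76, 72, 52, 52, 56, 51, 52, 48, 46]
290 [154, 150, 145, 143, 141, 99, 94, 93, 89, 83, 81, 75, 73, 73, 64, 53, 54, 53, 57, 55, 54, 51]
292 [150, 148, 147, 140, 135, 100, 94, 93, 85, 84, 77, 76, 72, 1, 43, 50, 50, 51, 54, 54, 54, 54]
294 [148, 143, 144, 137, 99, 95, 93, 91, 87, 83, 77, 76, 67, 2, 2, 3, 0, 5, 47, 50, 47, 50]
296 [136, 110, 112, 105, 98, 98, 93, 89, 81, 81, 78, 74, 67, 3, 1, 2, 0, -2, 3, 2, -1, 6]
298 [148, 142, 137, 102, 1083, 7, 2, 2, 2, 3, 1, 3, 1, 1, 2, 4, 4, 2, 1, 5, 3, 1]
300 [143, 140, 137, 16, 13, 8, 8, 4, 1, 0, 0, 1, 0, 2, 4, 3, 3, 0, 3, 5, 0, 1]
262 [(np.int64(-6), np.int64(-5), np.int64(-18)), (np.int64(-5), np.int64(-11), np.int
[... 869 characters left out ...]
 np.int64(-37)), (np.int64(3), np.int64(-10), np.int64(-41)), (np.int64(3), np.int64(-10), np.int64(-44)), (np.int64(3), np.int64(-9), np.int64(-47))]
282 [(np.int64(5), np.int64(-5), np.int64(-19)), (np.int64(5), np.int64(-11), np.int64(-36)), (np.int64(5), np.int64(-11), np.int64(-40)), (np.int64(5), np.int64(-12), np.int64(-45)), (np.int64(5), np.int64(-12), np.int64(-48)), (np.int64(5), np.int64(-11), np.int64(-50))]
288 [(np.int64(9), np.int64(-4), np.int64(-16)), (np.int64(8), np.int64(-11), np.int64(-36)), (np.int64(8), np.int64(-11), np.int64(-40)), (np.int64(8), np.int64(-11), np.int64(-44)), (np.int64(5), np.int64(-39), np.int64(-104)), (np.int64(5), np.int64(-38), np.int64(-106))]
```

Emit:
apply_moves(motion=[[[0, 0, 0], 0], [[0, 0, 0], 0], [[0, 0, 0], 0], [[0, 0, 0], 0], [[0, 0, 0], 0]], hand=4.2)

```text
clock: 4.65
tool_pos: [0.4978, -0.1956, 0.0316]
orientation: [-180.0, 0.0, -175.5]
force: [-0.2, 0.1, 0.3]
opening: 0.0344
```

Emit:
apply_moves(motion=[[[0, 0, -1], 0], [[0, 0, -2], 0], [[0, 0, -2.8], 0], [[0, 0, -3.4], 0], [[0, 0, -3.7], 0], [[0, 0, -3.7], 0]])

```text
clock: 5.25
tool_pos: [0.4973, -0.1955, -0.0061]
orientation: [180.0, -0.1, -175.5]
force: [0.1, -1.1, 0.3]
opening: 0.042
```

Emit:
apply_moves(motion=[[[0, 0, 0], 0], [[0, 0, 0], 0], [[0, 0, 0], 0], [[0, 0, 0], 0], [[0, 0, 0], 0], [[0, 0, 0], 0]], hand=1.0)

```text
clock: 5.85
tool_pos: [0.4981, -0.1956, -0.0052]
orientation: [-180.0, 0.0, -175.4]
force: [0.5, -0.1, 1.9]
opening: 0.021
```

Emit:
apply_moves(motion=[[[-0.54, -0.04, 1.48], 0], [[-0.97, -0.08, 2.99], 0], [[-1.29, -0.1, 4.52], 0], [[-1.51, -0.12, 6.08], 0], [[-1.62, -0.13, 7.64], 0], [[-1.62, -0.13, 9.21], 0], [[-1.51, -0.12, 10.78], 0], [[-1.29, -0.1, 12.34], 0], [[-0.97, -0.08, 13.87], 0], [[-0.54, -0.04, 15.38], 0]])

```text
clock: 6.85
tool_pos: [0.4919, -0.1959, 0.1478]
orientation: [180.0, -0.1, -175.5]
force: [5.6, -3.2, -10.3]
opening: 0.0212
```

Emit:
apply_moves(motion=[[[0.54, 0.04, 1.48], 0], [[1.18, 0.09, 2.91], 0], [[1.91, 0.15, 4.3], 0], [[2.74, 0.21, 5.63], 0], [[3.66, 0.28, 6.9], 0], [[4.67, 0.36, 8.1], 0], [[5.76, 0.45, 9.23], 0], [[6.92, 0.54, 10.28], 0], [[8.15, 0.64, 11.25], 0], [[9.45, 0.74, 12.13], 0]])

```text
clock: 7.85
tool_pos: [0.5829, -0.1886, 0.2681]
orientation: [179.9, -0.5, -175.5]
force: [-9.6, 0.3, -2.4]
opening: 0.0214
```

Emit:
apply_moves(motion=[[[0.67, 0.05, 0.4], 0], [[1.36, 0.1, 0.78], 0], [[1.9, 0.15, 1.06], 0], [[1.9, 0.15, 1.06], 0], [[1.9, 0.15, 1.06], 0]])

```text
clock: 8.35
tool_pos: [0.6019, -0.1873, 0.2791]
orientation: [180.0, -0.5, -175.5]
force: [-10.8, 0.1, 1.2]
opening: 0.0213
```

Run:
```python
from h import *
np.set_printoptions(precision=4,suppress=True)
o=ctrl.get_obs(); print(o['tool_pos'],o['force'],o['moment'])
S=np.array([.4978,-.1956,-.0055]); h=np.array([.4975,-.196,.041])+o['tool_pos']-S
b=tobox(h); print(b, np.hypot(.0775-b[0],b[2]-.125), np.degrees(np.arctan2(b[2]-.125,.0775-b[0])))
p,d,cm,T=shot('side',4)
cv2.imwrite("pics/s4c.png",cv2.resize(p[100:320,220:460],None,fx=3,fy=2.7,interpolation=cv2.INTER_CUBIC))
p,d,cm,T=shot('wrist',4)
```

```text
[ 0.6019 -0.1873  0.2791] [-10.8302   0.0518   1.2484] [ 0.0847  3.9296 -0.0025]
[-0.0261 -0.0396  0.3256] 0.22582525605477013 62.68141218566369
```

View pics/s4c.png

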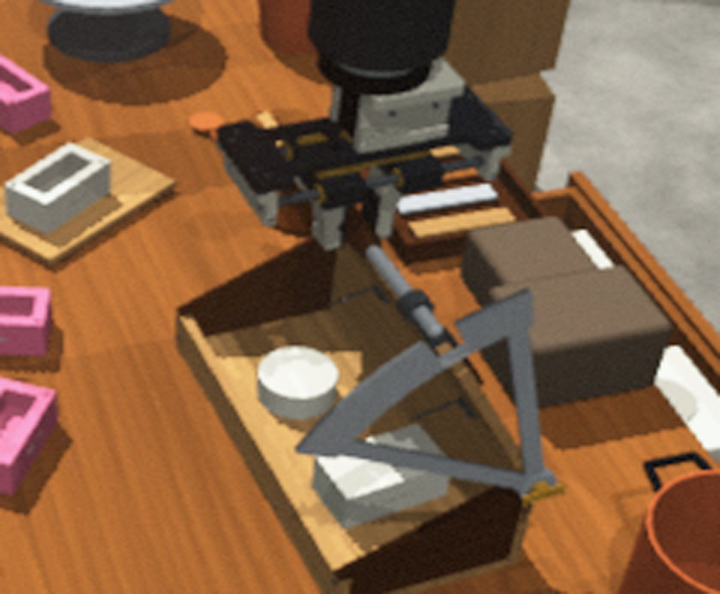

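View pics/wrist4.png

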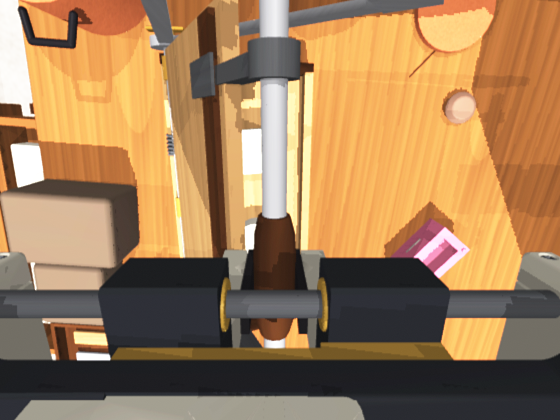

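Emit:
apply_moves(motion=[[[0.22, 0.02, 0.11], 0], [[0.24, -0.4, 0.11], 0], [[0.28, -0.8, 0.11], 0], [[0.31, -1.2, 0.11], 0], [[0.35, -1.6, 0.11], 0], [[0.37, -1.9, 0.11], 0], [[0.37, -1.9, 0.11], 0]])

```text
clock: 9.15
tool_pos: [0.6055, -0.2066, 0.2802]
orientation: [179.9, -0.5, -175.5]
force: [-10.1, -0.9, 0.6]
opening: 0.0215
```

Emit:
apply_moves(motion=[[[0.03, -0.4, 0], 0], [[0.06, -0.8, 0], 0], [[0.1, -1.2, 0], 0], [[0.1, -1.35, 0], 0]])

```text
clock: 9.55
tool_pos: [0.6065, -0.2198, 0.2801]
orientation: [179.9, -0.5, -175.5]
force: [-10.1, 1.4, 1.2]
opening: 0.0208
```

Run:
```python
from h import *
np.set_printoptions(precision=4,suppress=True)
o=ctrl.get_obs(); print(o['tool_pos'],o['force'],o['moment'])
p,d,cm,T=shot('side',5)
cv2.imwrite("pics/s5c.png",cv2.resize(p[100:320,220:460],None,fx=3,fy=2.7,interpolation=cv2.INTER_CUBIC))
```

```text
[ 0.6065 -0.2198  0.2801] [-10.1244   1.4486   1.1998] [0.4705 3.9217 0.0116]
```

View pics/s5c.png

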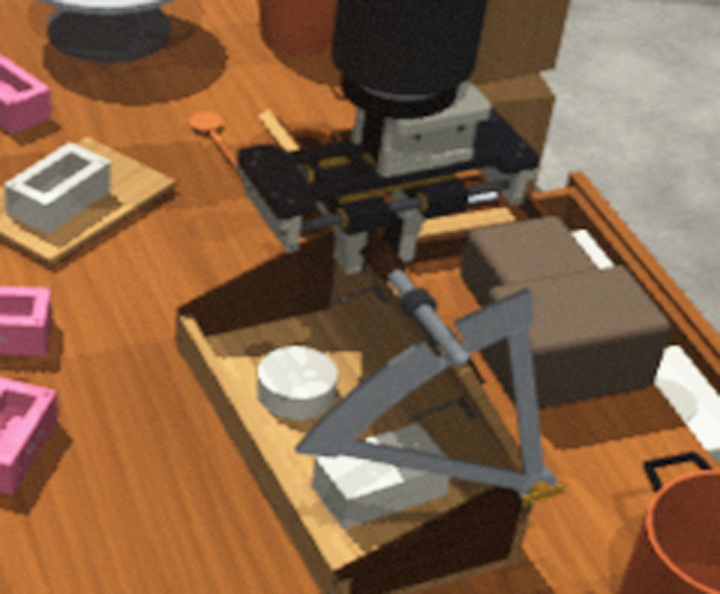

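Emit:
apply_moves(motion=[[[-0.18, -0.01, -0.09], 0], [[-0.36, -0.03, -0.18], 0], [[-0.45, -0.04, -0.23], 0], [[-0.45, -0.04, -0.23], 0]])

```text
clock: 10.0
tool_pos: [0.6019, -0.2203, 0.2777]
orientation: [179.9, -0.5, -175.5]
force: [-10.7, -1.0, 0.3]
opening: 0.0212
```

Emit:
apply_moves(motion=[[[-0.1, 0, -0.05], 0], [[-0.2, 0, -0.1], 0], [[-0.2, 0, -0.1], 0], [[-0.2, 0, -0.1], 0]])

```text
clock: 10.4
tool_pos: [0.6007, -0.2204, 0.2771]
orientation: [180.0, -0.4, -175.5]
force: [-8.0, -0.6, 0.1]
opening: 0.0209
```

Emit:
apply_moves(motion=[[[-0.1, 0, -0.05], 0], [[-0.2, 0, -0.1], 0], [[-0.3, -0.02, -0.15], 0], [[-0.36, -0.03, -0.18], 0], [[-0.36, -0.03, -0.18], 0]])

```text
clock: 10.9
tool_pos: [0.6007, -0.2205, 0.2769]
orientation: [-180.0, 0.1, -175.5]
force: [-2.6, -1.6, 5.5]
opening: 0.0214
```

Emit:
apply_moves(motion=[[[-0.08, 0, 0.12], 0], [[-0.08, 0, 0.12], 0]])

```text
clock: 11.1
tool_pos: [0.6005, -0.2203, 0.2769]
orientation: [-180.0, 0.1, -175.5]
force: [3.3, -3.6, -1.8]
opening: 0.0211
```

Emit:
apply_moves(motion=[[[0, 0, 0], 0], [[0, 0, 0], 0], [[0, 0, 0], 0], [[0, 0, 0], 0], [[0, 0, 0], 0], [[0, 0, 0], 0]], hand=5.0)

```text
clock: 11.7
tool_pos: [0.5996, -0.2202, 0.2775]
orientation: [180.0, 0.0, -175.5]
force: [-0.9, 0.0, 0.2]
opening: 0.0496
```

Emit:
apply_moves(motion=[[[0, 0, 1], 0], [[0, 0, 3], 0], [[0, 0, 6], 0], [[0, 0, 10], 0], [[-4, 0, 12], 0], [[-8, 0, 12], 0], [[-12, 0, 12], 0], [[-16, 0, 12], 0], [[-20, 0, 12], 0], [[-23, 0, 12], 0]])

```text
clock: 12.7
tool_pos: [0.3674, -0.2203, 0.3988]
orientation: [-180.0, 0.1, -175.5]
force: [-0.2, 0.2, -0.1]
opening: 0.05
```

Run:
```python
from h import *
np.set_printoptions(precision=4,suppress=True)
o=ctrl.get_obs(); print(o['joint_pos'],o['tool_pos'])
shot('side',6);p,d,cm,T=shot('top',6)
cv2.imwrite("pics/t6c.png",cv2.resize(p[100:300,240:480],None,fx=3,fy=3,interpolation=cv2.INTER_CUBIC))
```

```text
[ -4.3398  -7.7685  -6.1727   0.0167 -91.4725   8.8755] [ 0.3674 -0.2203  0.3988]
```

View pics/side6.png

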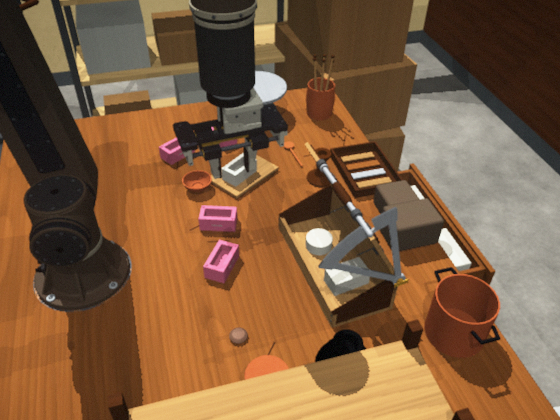

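View pics/t6c.png

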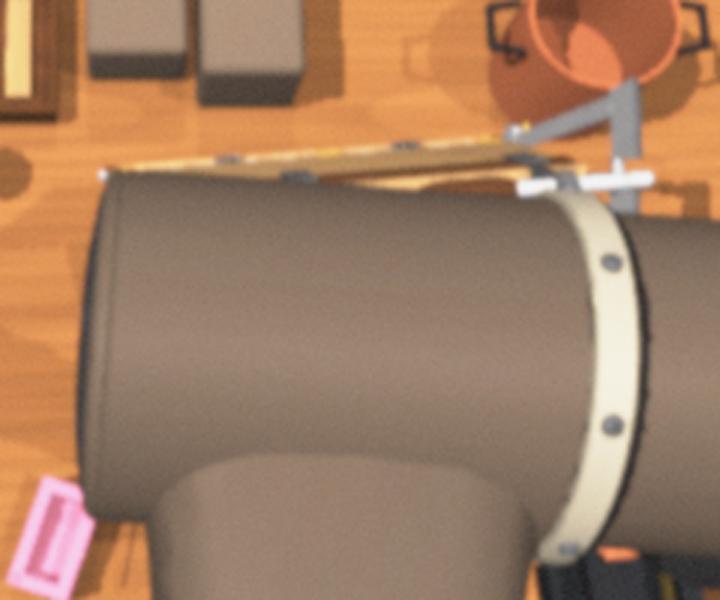

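Run:
```python
from h import *
np.set_printoptions(precision=4,suppress=True)
z=np.load('pics/side6.npz');p,d,T=z['p'],z['d'],z['T'];cm=ctrl.camera_model('side')
P=cloud(cm,d,T); b=tobox(P)
ins=(d>0)&(abs(b[...,1])<.165)&(b[...,0]>-.065)&(b[...,0]<.075)
top=ins&(abs(b[...,2]-.056)<.004)&(p.min(2)>110)
m=top.astype(np.uint8); q=b[top&(b[...,1]<-.0)]
print(len(q), q.min(0),q.max(0))
r=cv2.minAreaRect((q[:,:2]*1000).astype(np.float32)); print(r, cv2.boxPoints(r))
q2=b[ins&(abs(b[...,2]-.046)<.004)&(p.min(2)>110)&(b[...,1]>-.03)]
print('sprig',len(q2), q2.min(0),q2.max(0), np.median(q2,0))
# tool geometry: dims vs height along tool axis
o=ctrl.get_obs(); tp=o['tool_pos']; 
k=(d>0)&(np.hypot(P[...,0]-tp[0],P[...,1]-tp[1])<.16)&(P[...,2]>.40)
L=P[k]-tp; C=np.array([np.cos(np.radians(-175.5)),np.sin(np.radians(-175.5)),0]); Dy=np.array([C[1],-C[0],0])
lx=L@C; ly=L@Dy
for h in np.arange(.02,.45,.02):
    w=(L[:,2]>h)&(L[:,2]<h+.02)
    if w.sum(): print(round(h,2),w.sum(),'x',lx[w].min(),lx[w].max(),'y',ly[w].min(),ly[w].max())
```

```text
290 [-0.0393 -0.1045  0.0528] [ 0.0451 -0.0414  0.06  ]
((3.2679977416992188, -72.56854248046875), (84.78836059570312, 61.05080032348633), 3.459893226623535) [[ -40.8911  -44.6573]
 [ -37.2067 -105.5968]
 [  47.4271 -100.4798]
 [  43.7427  -39.5403]]
sprig 370 [-0.0396  0.0291  0.0421] [0.031  0.1036 0.05  ] [-0.0051  0.0627  0.0471]
0.02 56 x -0.04137520084655035 0.0404013079857629 y -0.013615187586645379 0.013463717008199668
0.04 176 x -0.041930277476779465 0.042104937499188685 y -0.014757362389129764 0.010267133540216132
0.06 208 x -0.045764192418772325 0.04515651968613145 y -0.01371827744614562 0.010400929245999741
0.08 57 x -0.08666231851674297 0.08799881543081955 y -0.037169866595321586 0.014901632279133397
0.1 760 x -0.08931136390897125 0.08835666121208863 y -0.041501260667009834 0.03326627892495028
0.12 1590 x -0.0971795115479342 0.09637218172073626 y -0.04191300182141731 0.040924434167325205
0.14 1101 x -0.09596078852881794 0.09554326196320657 y -0.040685713872296254 0.0381040412874413
0.16 367 x -0.05084671751430018 0.01722758833280369 y -0.028556233031526837 0.023601221393
[... 368 characters left out ...]
22 0.005604896672432852
0.26 643 x -0.044098861269339075 0.046379161973234724 y -0.048252391568302064 0.01068168564322128
0.28 677 x -0.04011309405323884 0.04628301264340203 y -0.048711585886793606 0.00890044659255309
0.3 724 x -0.04127202422002131 0.04622550884866681 y -0.04803787446469701 0.006802790346611773
0.32 707 x -0.04268651569016958 0.047894068546695125 y -0.048486708091110275 0.007717094241107647
0.34 754 x -0.047015922454703575 0.05115195838792965 y -0.05301474005339791 0.005490824021308864
0.36 873 x -0.04779359173607838 0.05128899631732917 y -0.052257144430002095 0.014272335038727858
0.38 37 x -0.006785992323688236 0.03359065255236519 y -0.05004759657592725 -0.03629743814163257
```

Emit:
apply_moves(motion=[[[0, 0, 1], -8.5], [[0, 0, 2], -17], [[0, 0, 3], -25.5], [[0, 0, 4], -34], [[0, 0, 5], -42.5], [[0, 0, 5], -51], [[0, 0, 5], -59.5], [[0, 0, 5], -68], [[0, 0, 5], -76.5], [[0, 0, 5], -85]], hand=8.0)

```text
clock: 13.8
tool_pos: [0.3699, -0.2203, 0.4481]
orientation: [180.0, 0.0, 99.2]
force: [-0.7, 0.5, 0.1]
opening: 0.0801
```

Emit:
apply_moves(motion=[[[5, 0, 0], -5], [[10, 0, 0], -5], [[15, 0, 0], -5], [[20, 0, 0], -5], [[25, 0, 0], -5], [[30, 0, 0], -5], [[35, 0, 0], -5], [[40, 0, 0], -5], [[45, 0, 0], -5], [[50, 0, 0], -5]])

```text
clock: 14.8
tool_pos: [0.8374, -0.2163, 0.4269]
orientation: [179.4, 0.6, 94.5]
force: [6.5, -2.9, 16.5]
opening: 0.0798
```

Run:
```python
from h import *
np.set_printoptions(precision=4,suppress=True)
o=ctrl.get_obs(); print(o['joint_pos'],o['tool_pos'],o['orientation'])
```

```text
[  -1.4167   44.9079   71.7445    0.5897 -116.1362  -83.8533] [ 0.8374 -0.2163  0.4269] [179.3588   0.5983  94.4637]
```

Emit:
apply_moves(motion=[[[0, 0, 0], 0], [[0, 0, 0], 0], [[0, 0, 0], 0]])

```text
clock: 15.1
tool_pos: [0.8367, -0.2159, 0.4333]
orientation: [178.8, 0.6, 94.5]
force: [-0.6, -0.1, 1.1]
opening: 0.0802
```

Run:
```python
from h import *
np.set_printoptions(precision=4,suppress=True)
o=ctrl.get_obs(); print(o['joint_pos'],o['tool_pos'],o['orientation'],o['force'])
```

```text
[  -1.4026   44.454    71.7135    0.5501 -115.9735  -83.8443] [ 0.8367 -0.2159  0.4333] [178.7727   0.6242  94.4999] [-0.5688 -0.0829  1.0936]
```

Emit:
apply_moves(motion=[[[-4, 0, 1], 0], [[-8, 0, 2], 0], [[-12, 0, 2], 0], [[-12, 0, 2], 0], [[-12, 0, 2], 0]])

```text
clock: 15.6
tool_pos: [0.7152, -0.216, 0.4581]
orientation: [178.4, 0.6, 94.5]
force: [0.9, -0.5, 0.4]
opening: 0.0801
```

Run:
```python
from h import *
np.set_printoptions(precision=4,suppress=True)
o=ctrl.get_obs(); print(o['joint_pos'],o['tool_pos'],o['orientation'],o['force'])
```

```text
[  -1.667    25.9415   41.6683    0.4729 -104.0185  -83.7135] [ 0.7152 -0.216   0.4581] [178.3513   0.6395  94.4889] [ 0.8847 -0.5428  0.3733]
```

Emit:
apply_moves(motion=[[[3, 0, 0], 0], [[6, 0, 0], 0], [[8, 0, 0], 0], [[9.5, 0, 0], 0], [[10.5, 0, 0], 0], [[11.2, 0, 0], 0], [[11.6, 0, 0], 0]])

```text
clock: 16.3
tool_pos: [0.8291, -0.214, 0.446]
orientation: [178.5, 0.7, 94.5]
force: [-0.4, -0.4, 0.9]
opening: 0.0798
```

Emit:
apply_moves(motion=[[[3, 0, 0], 0], [[6, 0, 0], 0], [[10, 0, 0], 0], [[14, 0, 0], 0], [[18, 0, 0], 0], [[22, 0, 0], 0], [[26, 0, 0], 0], [[30, 0, 0], 0]])

```text
clock: 17.1
tool_pos: [0.9173, -0.1884, 0.36]
orientation: [176.1, 1.7, 94.5]
force: [0.0, 0.4, 0.2]
opening: 0.08
```

Run:
```python
from h import *
np.set_printoptions(precision=4,suppress=True)
o=ctrl.get_obs(); print(o['clock'],o['joint_pos'],o['tool_pos'],o['orientation'],o['force']); print(toolT()[:3,2])
```

```text
17.1 [   0.8602   49.6012   71.7127    1.5323 -108.0944  -85.7891] [ 0.9173 -0.1884  0.36  ] [176.0906   1.711   94.4857] [0.018  0.3569 0.1925]
[ 0.0703 -0.0244 -0.9972]
```

Emit:
apply_moves(motion=[[[4, -1.5, 2], 0], [[8, -3, 4], 0], [[12, -4.5, 6], 0], [[16, -6, 8], 0], [[20, -7.5, 10], 0], [[24, -9, 12], 0], [[28, -10.5, 14], 0], [[32, -12, 16], 0], [[36, -13.5, 18], 0], [[40, -15, 20], 0]])

```text
clock: 18.1
tool_pos: [0.9415, -0.2291, 0.3414]
orientation: [173.6, 2.9, 94.4]
force: [0.1, 0.5, -0.5]
opening: 0.0798
```

Run:
```python
from h import *
np.set_printoptions(precision=4,suppress=True)
o=ctrl.get_obs(); print(o['clock'],o['joint_pos'],o['tool_pos'],o['orientation'],o['force']); print(toolT()[:3,2])
```

```text
18.1 [  -1.3223   51.0395   71.6544    2.2548 -103.9322  -83.4564] [ 0.9415 -0.2291  0.3414] [173.5851   2.8583  94.3903] [ 0.1217  0.5354 -0.5252]
[ 0.1152 -0.0409 -0.9925]
```

Emit:
apply_moves(motion=[[[-3, 0, 3], -8.4], [[-5, 0, 6], -16.8], [[-5, 0, 9], -25.2], [[-4, 0, 11], -33.6], [[-3, 0, 12], -42]])

```text
clock: 18.6
tool_pos: [0.8799, -0.2228, 0.4396]
orientation: [171.4, 2.2, 52.1]
force: [0.3, -0.2, 0.3]
opening: 0.0801
```

Emit:
apply_moves(motion=[[[4, -1, 0], 0], [[8, -2, 0], 0], [[12, -3, 0], 0], [[16, -4, 0], 0], [[20, -5, 0], 0], [[25, -6, 0], 0], [[30, -7, 0], 0], [[35, -8, 0], 0], [[40, -9, 0], 0], [[45, -10, 0], 0]])

```text
clock: 19.6
tool_pos: [0.9745, -0.2491, 0.3203]
orientation: [168.9, 1.5, 52.6]
force: [-0.5, -0.8, -1.1]
opening: 0.0801
```

```bash
cat >> h.py <<'E'
def tilt():
    o=ctrl.get_obs(); R=toolT(o)[:3,:3]; np.set_printoptions(precision=4,suppress=True)
    print(o['clock'],o['joint_pos'],o['tool_pos'],o['orientation'],o['force'])
    jx=R[:,0]; z=R[:,2]; fw=np.cross(jx,[0,0,-1]); fw=-fw if fw@R[:,1]<0 else fw
    print('z',z,'jaw az',np.degrees(np.arctan2(jx[1],jx[0])),'fwd tilt',np.degrees(np.arcsin(z@fw/np.linalg.norm(fw))),'jaw lean',np.degrees(np.arcsin(jx[2])))
E
python3 -c "
from h import *
tilt()"
```

```text
19.6 [  -0.1796   53.8055   71.6514    7.9935  -99.7121 -125.1471] [ 0.9745 -0.2491  0.3203] [168.8586   1.4834  52.617 ] [-0.5106 -0.7656 -1.0676]
z [ 0.1381 -0.1375 -0.9808] jaw az 52.61698447647674 fwd tilt 11.141419225893083 jaw lean -1.4834317056258406
```

Emit:
apply_moves(motion=[[[-2, 0, 3], 0], [[-4, 0, 6], 0], [[-4, 0, 9], 0], [[-3, 0, 12], 0], [[2, -0.5, 12], 0], [[8, -2, 12], 0], [[16, -4, 12], 0], [[24, -6, 12], 0], [[32, -8, 12], 0], [[40, -10, 12], 0]])

```text
clock: 20.6
tool_pos: [0.9843, -0.2583, 0.3378]
orientation: [166.3, 0.8, 52.8]
force: [0.2, 0.2, 0.0]
opening: 0.08
```

```bash
python3 -c "
from h import *
tilt()"
```

```text
20.6 [  -0.3707   53.1253   71.6547    8.859   -97.819  -124.7354] [ 0.9843 -0.2583  0.3378] [166.278    0.758   52.7709] [0.2367 0.2054 0.0026]
z [ 0.1811 -0.1537 -0.9714] jaw az 52.7709042004218 fwd tilt 13.722048096324876 jaw lean -0.7580299438504233
```

Emit:
apply_moves(motion=[[[-2, 0, 3], 0], [[-4, 0, 6], 0], [[-4, 0, 9], 0], [[-3, 0, 12], 0], [[2, -0.5, 12], 0], [[8, -2, 12], 0], [[16, -4, 12], 0], [[24, -6, 12], 0], [[32, -8, 12], 0], [[40, -10, 12], 0]])

```text
clock: 21.6
tool_pos: [0.9952, -0.2665, 0.3552]
orientation: [163.6, 0.0, 53.0]
force: [0.1, 0.5, -0.6]
opening: 0.0798
```

```bash
python3 -c "
from h import *
tilt()
print(tobox(ctrl.get_obs()['tool_pos']))"
```

```text
21.6 [  -0.5001   52.5163   71.6664    9.726   -95.7609 -124.4088] [ 0.9952 -0.2665  0.3552] [163.5993   0.0022  52.9738] [ 0.0551  0.494  -0.6145]
z [ 0.2254 -0.1701 -0.9593] jaw az 52.97378395655712 fwd tilt 16.40074522396072 jaw lean -0.002237800654557264
[ 0.3601 -0.1488  0.3552]
```

Emit:
apply_moves(motion=[[[-3, 0, 3], 4], [[-6, 0.4, 6], 8], [[-9.5, 0.8, 9], 12], [[-13.5, 1.2, 11], 16], [[-18, 1.6, 12], 20], [[-22.8, 2, 12], 24], [[-27.6, 2.4, 12], 28], [[-32.4, 2.8, 12], 32], [[-37.2, 3.2, 12], 36], [[-42, 3.6, 12], 41.5]])

```text
clock: 22.6
tool_pos: [0.5724, -0.2298, 0.4782]
orientation: [163.5, -0.0, 94.7]
force: [-1.1, -0.6, -0.0]
opening: 0.0803
```

Emit:
apply_moves(motion=[[[-4, 0.4, -2], 0], [[-4.4, 0.4, -6], 0], [[-4.4, 0.4, -10.5], 0], [[-4.4, 0.4, -15], 0], [[-4.4, 0.4, -19.5], 0], [[-4.4, 0.4, -24], 0], [[-4.4, 0.4, -28.5], 0], [[-4.4, 0.4, -31], 0], [[-4.4, 0.4, -32.5], 0], [[-4.4, 0.4, -32.5], 0]])

```text
clock: 23.6
tool_pos: [0.529, -0.2259, 0.1505]
orientation: [163.7, -0.1, 94.4]
force: [-0.3, 0.2, 0.7]
opening: 0.0799
```

```bash
python3 -c "
from h import *
tilt()
print(tobox(ctrl.get_obs()['tool_pos']))
shot('wrist',7); shot('side',7)"
```

```text
23.6 [ -5.953    4.747  -26.7945  -4.4429 -42.5647 -76.7616] [ 0.529  -0.2259  0.1505] [163.7481  -0.1137  94.4481] [-0.3025  0.1828  0.7227]
z [ 0.2789  0.0236 -0.96  ] jaw az 94.44806688932611 fwd tilt 16.25186836587434 jaw lean 0.11372061797523113
[-0.1015 -0.072   0.1505]
```

View pics/wrist7.png

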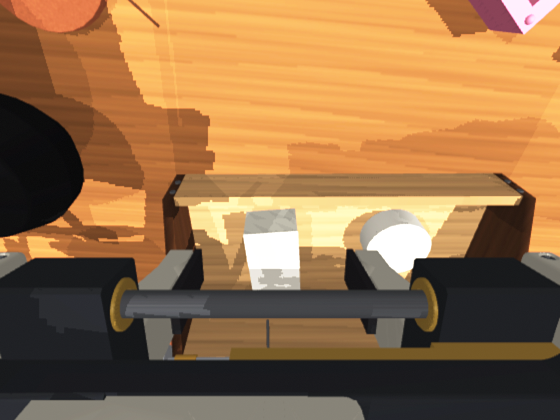

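View pics/side7.png

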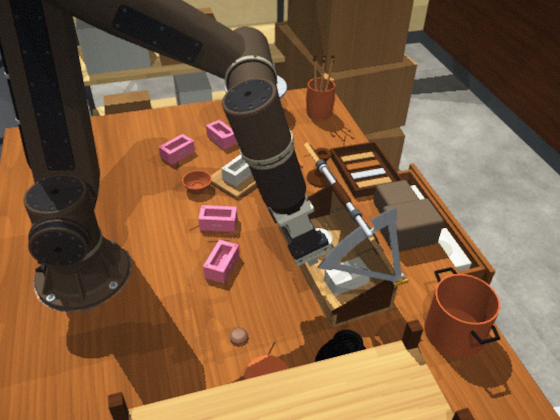

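Run:
```python
from h import *
z=np.load('pics/wrist7.npz');p,d,T=z['p'],z['d'],z['T'];cm=ctrl.camera_model('wrist')
np.set_printoptions(precision=4,suppress=True)
b=tobox(cloud(cm,d,T))
s=np.zeros(d.shape,bool); s[200:295,235:310]=1
top=s&(abs(b[...,2]-.056)<.004)&(p.min(2)>90)
q=b[top]; print(len(q),q.min(0),q.max(0),np.median(q[:,2]))
for x in np.arange(-.06,.06,.008):
    k=q[(q[:,0]>=x)&(q[:,0]<x+.008)]
    if len(k)>5: print(round(x,3),len(k),'y %.4f %.4f'%(k[:,1].min(),k[:,1].max()), 'mid %.4f'%(.5*(k[:,1].min()+k[:,1].max())))
fr=s&(b[...,2]>.018)&(b[...,2]<.048)&(p.min(2)>60)&(b[...,0]<-.02)
f=b[fr]; 
for y in np.arange(-.11,-.03,.008):
    k=f[(f[:,1]>=y)&(f[:,1]<y+.008)]
    if len(k)>5: print('front y',round(y,3),len(k),np.median(k[:,0]))
z=np.load('pics/side7.npz');p,d,T=z['p'],z['d'],z['T'];cm=ctrl.camera_model('side');b=tobox(cloud(cm,d,T))
q=b[(d>0)&(abs(b[...,2]-.056)<.004)&(p.min(2)>100)&(b[...,1]<-.02)&(b[...,1]>-.16)&(b[...,0]>-.06)&(b[...,0]<.075)]
for x in np.arange(-.06,.06,.008):
    k=q[(q[:,0]>=x)&(q[:,0]<x+.008)]
    if len(k)>3: print('side',round(x,3),len(k),'y %.4f %.4f'%(k[:,1].min(),k[:,1].max()))
cv2.imwrite("pics/s7c.png",cv2.resize(np.load('pics/side7.npz')['p'][220:320,270:410],None,fx=5.5,fy=5.5,interpolation=cv2.INTER_CUBIC))
```

```text
3160 [-0.0743 -0.1102  0.052 ] [ 0.0475 -0.0374  0.0596] 0.057409983686558586
-0.044 261 y -0.1039 -0.0481 mid -0.0760
-0.036 326 y -0.1039 -0.0479 mid -0.0759
-0.028 315 y -0.1033 -0.0475 mid -0.0754
-0.02 294 y -0.1026 -0.0472 mid -0.0749
-0.012 299 y -0.1019 -0.0457 mid -0.0738
-0.004 275 y -0.1013 -0.0455 mid -0.0734
0.004 270 y -0.1008 -0.0450 mid -0.0729
0.012 255 y -0.0999 -0.0446 mid -0.0723
0.02 251 y -0.0991 -0.0432 mid -0.0712
0.028 244 y -0.0984 -0.0428 mid -0.0706
0.036 223 y -0.0976 -0.0425 mid -0.0701
0.044 73 y -0.0978 -0.0424 mid -0.0701
front y -0.11 29 -0.03581423108040033
front y -0.102 113 -0.03639862152760548
front y -0.094 114 -0.036944749271079255
front y -0.086 118 -0.037721769553859225
front y -0.078 111 -0.03830550258315754
front y -0.07 117 -0.03887061619532273
front y -0.062 113 -0.039406035155313344
front y -0.054 86 -0.0400958097005845
side -0.044 19 y -0.1053 -0.0480
side -0.036 39 y -0.1036 -0.0563
side -0.028 39 y -0.1023 -0.0576
side -0.02 42 y -0.1035 -0.0580
side -0.012 37 y -0.1032 -0.0632
side -0.004 32 y -0.1015 -0.0698
side 0.004 26 y -0.1015 -0.0436
side 0.012 22 y -0.1009 -0.0453
side 0.02 20 y -0.0984 -0.0441
side 0.028 23 y -0.1003 -0.0456
side 0.036 16 y -0.0992 -0.0451
side 0.044 17 y -0.1001 -0.0502
side 0.052 16 y -0.0781 -0.0456
```

View pics/s7c.png

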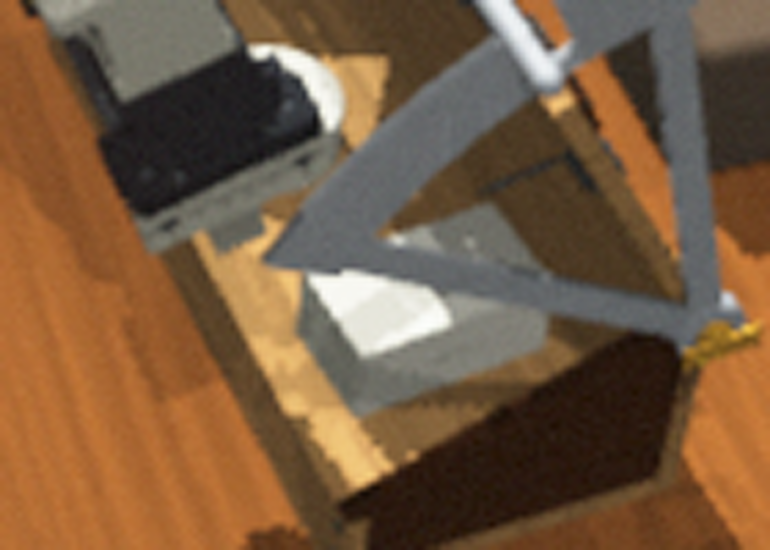

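Run:
```python
from h import *
z=np.load('pics/side6.npz');p,d,T=z['p'],z['d'],z['T'];cm=ctrl.camera_model('side');b=tobox(cloud(cm,d,T))
r=np.hypot(b[...,0]-.0775,b[...,2]-.125)
k=(d>0)&(r>.21)&(r<.245)&(b[...,2]>.28)&(b[...,1]>-.18)&(b[...,1]<.06)
q=b[k]
for y in np.arange(-.18,.06,.02):
    w=q[(q[:,1]>=y)&(q[:,1]<y+.02)]
    if len(w)>3: print(round(y,2),len(w),'x %.3f..%.3f z %.3f..%.3f'%(w[:,0].min(),w[:,0].max(),w[:,2].min(),w[:,2].max()))
T=toolT(); print(T[:3,2])
c,s=np.cos(np.radians(4.3)),np.sin(np.radians(4.3)); za=np.array([[c,-s,0],[s,c,0],[0,0,1]])@T[:3,2]
tgt=frombox([-.012,-.0742,.024])+.035*za
print((tgt-T[:3,3])*100)
```

```text
-0.18 45 x -0.037..-0.027 z 0.321..0.333
-0.16 93 x -0.042..-0.021 z 0.314..0.338
-0.14 41 x -0.042..-0.024 z 0.318..0.337
-0.12 59 x -0.040..-0.023 z 0.322..0.336
-0.1 77 x -0.042..-0.021 z 0.319..0.339
-0.08 70 x -0.042..-0.021 z 0.320..0.338
-0.06 58 x -0.042..-0.024 z 0.323..0.337
-0.04 34 x -0.037..-0.025 z 0.323..0.333
-0.02 33 x -0.038..-0.026 z 0.322..0.334
-0.0 49 x -0.041..-0.023 z 0.319..0.336
0.02 70 x -0.042..-0.020 z 0.314..0.337
0.04 9 x -0.040..-0.022 z 0.328..0.336
[ 0.28297653  0.02255502 -0.95886159]
[  9.74409319   0.67321048 -16.31447039]
```

Emit:
apply_moves(motion=[[[2, 0.1, -3.5], 2.2], [[4, 0.3, -7], 4.3], [[5.5, 0.4, -9.5], 4.3], [[6.8, 0.5, -11.7], 4.3], [[8, 0.55, -13.7], 4.3], [[8.9, 0.6, -15.2], 4.3], [[9.45, 0.65, -16.2], 4.3], [[9.45, 0.65, -16.2], 4.3]])

```text
clock: 24.5
tool_pos: [0.6254, -0.2194, -0.0094]
orientation: [163.5, -0.1, 98.8]
force: [0.1, 0.0, 1.6]
opening: 0.0799
```

```bash
python3 -c "
from h import *
tilt()
T=toolT(); print('tip',tobox(T[:3,3]-.035*T[:3,2]))
p,d,cm,T=shot('wrist',8); p,*_=shot('side',8)
cv2.imwrite('pics/s8c.png',cv2.resize(p[150:330,230:430],None,fx=3.8,fy=3.2))"
```

```text
24.5 [ -5.2902  23.9453 -24.2271  -9.1138 -26.1413 -68.2859] [ 0.6254 -0.2194 -0.0094] [163.546   -0.0517  98.7982] [0.0953 0.0316 1.5835]
z [ 0.2798  0.0442 -0.959 ] jaw az 98.79817274446107 fwd tilt 16.45396173311352 jaw lean 0.0517491633135859
tip [-0.0148 -0.0739  0.0242]
```

View pics/wrist8.png

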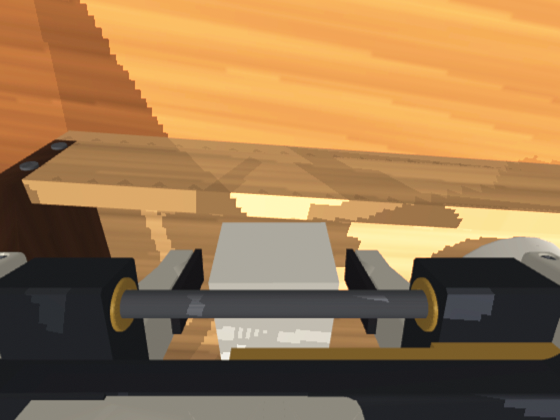

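View pics/s8c.png

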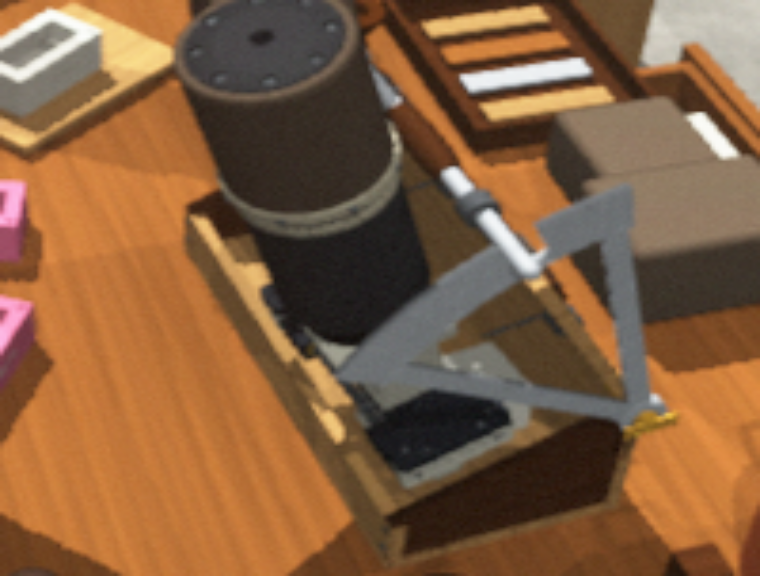

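Emit:
apply_moves(motion=[[[0, 0, 0], 0], [[0, 0, 0], 0], [[0, 0, 0], 0], [[0, 0, 0], 0], [[0, 0, 0], 0], [[0, 0, 0], 0], [[0, 0, 0], 0]], hand=4.0)

```text
clock: 25.3
tool_pos: [0.6249, -0.2195, -0.0083]
orientation: [163.5, -0.0, 98.8]
force: [-3.6, 0.4, 6.2]
opening: 0.0559
```

Emit:
apply_moves(motion=[[[0, 0, 0.6], 0], [[-0.3, 0, 1.5], 0], [[-0.7, 0, 2.5], 0], [[-1.2, 0, 3.7], 0], [[-1.8, 0, 5], 0], [[-3, 0, 6.3], 0], [[-4.5, 0, 7.5], 0], [[-6.3, 0, 8.5], 0], [[-8.2, 0, 9.5], 0], [[-10, 0, 10.5], 0]])

```text
clock: 26.3
tool_pos: [0.5235, -0.2194, 0.0974]
orientation: [163.5, -0.0, 98.8]
force: [0.0, -0.1, -2.9]
opening: 0.0557
```

```bash
python3 -c "
from h import *
tilt();print(ctrl.get_obs()['opening'],ctrl.get_obs()['moment'])
p,d,cm,T=shot('wrist',9); p,*_=shot('side',9)
cv2.imwrite('pics/s9c.png',cv2.resize(p[130:330,200:430],None,fx=3.4,fy=2.9))"
```

```text
26.3 [ -6.4208   7.9008 -30.1701  -7.3164 -36.1907 -69.4898] [ 0.5235 -0.2194  0.0974] [163.4809  -0.0386  98.784 ] [ 0.0121 -0.1108 -2.8782]
z [ 0.2809  0.0441 -0.9587] jaw az 98.78404192474953 fwd tilt 16.519061435210514 jaw lean 0.038594898867891886
0.05566948849497551 [-0.201   1.1565  0.0141]
```

View pics/s9c.png

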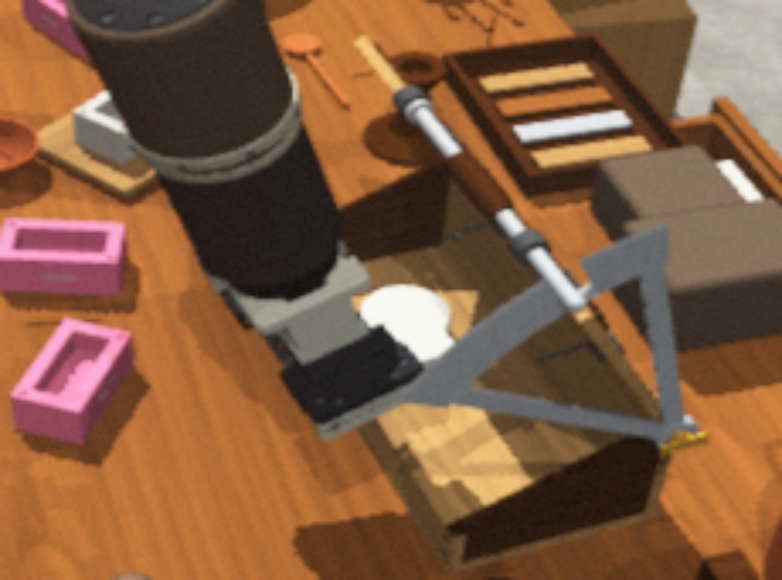

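View pics/wrist9.png

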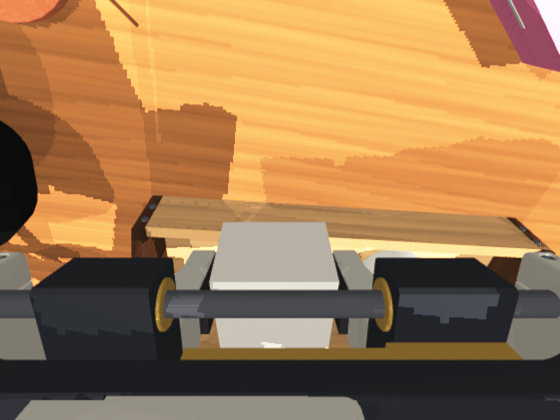

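```bash
cat >> h.py <<'E'
def facefit(i):
    z=np.load(f'pics/wrist{i}.npz');p,d,T=z['p'],z['d'],z['T'];cm=ctrl.camera_model('wrist')
    P=cloud(cm,d,T)
    u,v=np.meshgrid(np.arange(235,318,1),np.arange(228,276)); Q=P[v,u].reshape(-1,3)
    c=Q.mean(0); n=np.linalg.svd(Q-c,full_matrices=False)[2][2]; n=n if n[0]<0 else -n
    for _ in range(4):
        r=(Q-c)@n; k=abs(r)<.003; c=Q[k].mean(0); n=np.linalg.svd(Q[k]-c,full_matrices=False)[2][2]; n=n if n[0]<0 else -n
    print(i,'n',n,'elev deg',np.degrees(np.arcsin(n[2])),'az',np.degrees(np.arctan2(n[1],n[0])),'c',c,k.mean())
    return c,n
E
python3 - <<'E'
from h import *
np.set_printoptions(precision=4,suppress=True)
facefit(8);facefit(9)
# face edges in tool frame
for i in (8,9):
    z=np.load(f'pics/wrist{i}.npz');p=z['p']
    print([tuple(p[v,280]) for v in range(216,230,2)],[tuple(p[v,280]) for v in range(274,292,2)])
E
```

```text
8 n [-0.988  -0.1547 -0.001 ] elev deg -0.05453265161307248 az -171.10182336553544 c [ 0.5926 -0.2237  0.0374] 0.9949799196787149
9 n [-0.988  -0.1545 -0.0005] elev deg -0.029925908522910518 az -171.10993901455262 c [ 0.4912 -0.2236  0.1435] 0.9967369477911646
[(np.uint8(187), np.uint8(250), np.uint8(255)), (np.uint8(114), np.uint8(183), np.uint8(236)), (np.uint8(68), np.uint8(110), np.uint8(150)), (np.uint8(120), np.uint8(143), np.uint8(164)), (np.uint8(158), np.uint8(169), np.uint8(173)), (np.uint8(156), np.uint8(168), np.uint8(172)), (np.uint8(157), np.uint8(167), np.uint8(172))] [(np.uint8(157), np.uint8(168), np.uint8(172)), (np.uint8(157), np.uint8(168), np.uint8(172)), (np.uint8(157), np.uint8(168), np.uint8(172)), (np.uint8(157), np.uint8(168), np.uint8(172)), (np.uint8(163), np.uint8(175), np.uint8(179)), (np.uint8(176), np.uint8(188), np.uint8(193)), (np.uint8(176), np.uint8(188), np.uint8(194)), (np.uint8(176), np.uint8(188), np.uint8(194)), (np.uint8(81), np.uint8(83), np.uint8(83))]
[(np.uint8(83), np.uint8(132), np.uint8(178)), (np.uint8(82), np.uint8(129), np.uint8(173)), (np.uint8(82), np.uint8(127), np.uint8(172)), (np.uint8(146), np.uint8(165), np.uint8(179)), (np.uint8(165), np.uint8(177), np.uint8(182)), (np.uint8(165), np.uint8(176), np.uint8(182)), (np.uint8(165), np.uint8(176), np.uint8(182))] [(np.uint8(165), np.uint8(176), np.uint8(183)), (np.uint8(165), np.uint8(176), np.uint8(182)), (np.uint8(165), np.uint8(176), np.uint8(182)), (np.uint8(164), np.uint8(176), np.uint8(181)), (np.uint8(206), np.uint8(218), np.uint8(223)), (np.uint8(218), np.uint8(228), np.uint8(231)), (np.uint8(216), np.uint8(228), np.uint8(231)), (np.uint8(217), np.uint8(230), np.uint8(233)), (np.uint8(95), np.uint8(101), np.uint8(101))]
```

Run:
```python
from h import *
np.set_printoptions(precision=4,suppress=True)
for n in ['top','side']:
    p,d=ld(n,0); cm=ctrl.camera_model(n); P=cloud(cm,d)
    k=(d>0)&(np.hypot(P[...,0]-.47,P[...,1]-.268)<.085)
    b=(P[...,2]>.053)&(P[...,2]<.066)&k
    Q=P[b]; print(n,len(Q),np.median(Q[:,2]))
    r=cv2.minAreaRect((Q[:,:2]*1000).astype(np.float32)); print(r)
    # board
    kb=(d>0)&(np.hypot(P[...,0]-.47,P[...,1]-.268)<.13)&(abs(P[...,2]-.015)<.004)
    # image-based: white top-face pixels bright
    g=p.min(2); m=((g>150)&k).astype(np.uint8); m=cv2.morphologyEx(m,cv2.MORPH_CLOSE,np.ones((5,5)))
    cs,_=cv2.findContours(m,0,1); c=max(cs,key=cv2.contourArea)[:,0,:]
    W=np.array([onz(cm,u,v,.059)[:2]*1000 for u,v in c],np.float32)
    r2=cv2.minAreaRect(W); print(' img',r2)
```

```text
top 462 0.059246672737979456
((477.3643798828125, 270.845458984375), (101.13741302490234, 56.39788055419922), 36.033023834228516)
 img ((478.4891357421875, 270.64129638671875), (115.97539520263672, 81.15641784667969), 24.783369064331055)
side 333 0.060577978201916016
((477.2362060546875, 270.43157958984375), (107.57400512695312, 62.58925247192383), 37.23658752441406)
 img ((477.6742248535156, 271.1201477050781), (102.5860595703125, 58.11958694458008), 36.31844711303711)
```

Emit:
apply_moves(motion=[[[-1.5, 1, 2], 0], [[-3, 3, 5], 0], [[-4.5, 6, 8], 2], [[-5, 10, 11], 6], [[-5.5, 14, 12], 10], [[-6, 18.5, 12], 14], [[-6, 23, 12], 18], [[-6, 27.5, 12], 22], [[-6, 32, 12], 27.3], [[-6, 36, 12], 27.3]])

```text
clock: 27.4
tool_pos: [0.4647, 0.1426, 0.2171]
orientation: [163.4, -0.1, 126.3]
force: [0.2, -0.1, -3.1]
opening: 0.056
```

Emit:
apply_moves(motion=[[[0, 4, 0], 0], [[0, 7.5, -1], 0], [[0, 10, -3], 0], [[0, 11.5, -6], 0], [[0, 12, -9], 0], [[0, 12, -12], 0], [[0, 12, -14], 0], [[0, 12, -15], 0], [[0, 12, -15], 0], [[0, 12, -15], 0]])

```text
clock: 28.4
tool_pos: [0.4651, 0.2608, 0.0667]
orientation: [163.5, -0.0, 126.1]
force: [0.3, 0.7, -2.5]
opening: 0.0559
```

```bash
python3 -c "
from h import *
tilt();print(ctrl.get_obs()['opening'])
shot('wrist',10); p,*_=shot('side',10); facefit(10)
cv2.imwrite('pics/s10c.png',cv2.resize(p[80:240,140:320],None,fx=4.2,fy=3.7))"
```

```text
28.4 [  53.9176    5.2296  -46.7784   12.8975  -22.7425 -119.0667] [0.4651 0.2608 0.0667] [163.4932  -0.0421 126.0957] [ 0.2742  0.7143 -2.4973]
z [ 0.2292  0.168  -0.9588] jaw az 126.09570124183077 fwd tilt 16.50678269252514 jaw lean 0.0420775514365074
0.055861244870207875
10 n [-0.807  -0.5906 -0.0005] elev deg -0.029724871892329967 az -143.8001903932587 c [0.4379 0.2426 0.1128] 0.9969879518072289
```

View pics/s10c.png

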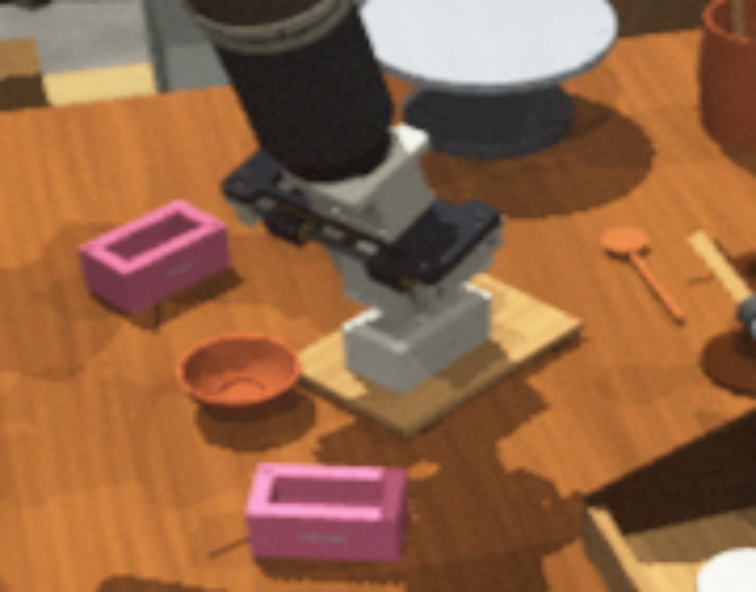

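View pics/wrist10.png

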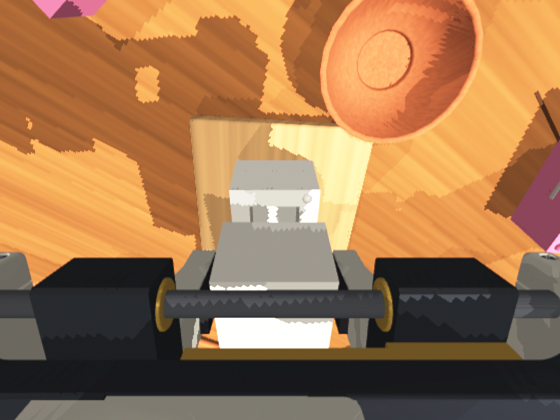

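Run:
```python
from h import *
np.set_printoptions(precision=4,suppress=True)
z=np.load('pics/wrist10.npz');p,d,T=z['p'],z['d'],z['T'];cm=ctrl.camera_model('wrist');P=cloud(cm,d,T)
def plane(u0,u1,v0,v1):
    Q=P[v0:v1,u0:u1].reshape(-1,3); c=np.median(Q,0)
    for _ in range(5):
        n=np.linalg.svd(Q-c,full_matrices=False)[2][2]; k=abs((Q-c)@n)<.003; c=Q[k].mean(0); Q=Q[k]
    n=n if n[0]<0 else -n
    return c,n
ch,nh=plane(235,318,228,276); cm_,nm=plane(240,310,166,186)
print('mate face',cm_,nm,np.degrees(np.arctan2(nm[1],nm[0])),np.degrees(np.arcsin(nm[2])))
# lateral extents of both front faces
def lat(c,n,zlo,zhi,region):
    l=np.array([n[1],-n[0],0]);l/=np.linalg.norm(l)
    m=(abs((P-c)@n)<.004)&(P[...,2]>zlo)&(P[...,2]<zhi)&region&(p.min(2)>60)&(abs((P-c)@l)<.05)
    s=(P[m]-c)@l; return c@l+s.min(),c@l+s.max(),l,m.sum()
reg=np.zeros(d.shape,bool);reg[150:290,200:350]=1
a=-nh; L1=lat(ch,nh,.100,.125,reg); L2=lat(cm_,nh,.03,.052,reg)
print('held',L1,'mate',L2)
print('along: held',ch@a,'mate',cm_@a,'lat mid held',(L1[0]+L1[1])/2,'mate',(L2[0]+L2[1])/2)
o=ctrl.get_obs();print('tcp lat',o['tool_pos']@L1[2])
# held bottom z: edges rows; mate top z
m=(abs((P-ch)@nh)<.003)&reg&(P[...,2]>.07); print('held z',P[m][:,2].min(),P[m][:,2].max())
m=(abs((P-cm_)@nm)<.003)&reg&(P[...,2]<.07)&(P[...,2]>.01)&(p.min(2)>90); print('mate z',P[m][:,2].min(),P[m][:,2].max())
```

```text
mate face [0.4349 0.2397 0.0419] [-0.808  -0.5892 -0.0076] -143.90023141956937 -0.4330573116105526
held (np.float64(-0.0980889152821208), np.float64(-0.029174249204647437), array([-0.5905,  0.807 ,  0.    ]), np.int64(3996)) mate (np.float64(-0.09172428133603594), np.float64(-0.03574345733040317), array([-0.5905,  0.807 ,  0.    ]), np.int64(1282))
along: held 0.49818302176716256 mate 0.4930665242238353 lat mid held -0.06363158224338411 mate -0.06373386933321956
tcp lat -0.06395471903575914
held z 0.08758506554670376 0.1368842746567821
mate z 0.014630665462503745 0.06238463327522137
```

Emit:
apply_moves(motion=[[[-0.2, -0.15, -0.5], 0], [[-0.36, -0.27, -1], 0], [[-0.36, -0.27, -1.5], 0], [[-0.36, -0.27, -2], 0], [[-0.36, -0.27, -2], 0], [[-0.36, -0.27, -2], 0]])

```text
clock: 29.1
tool_pos: [0.4612, 0.2577, 0.0458]
orientation: [163.6, -0.0, 126.1]
force: [0.2, 0.5, -1.8]
opening: 0.0556
```

Run:
```python
from h import *
np.set_printoptions(precision=4,suppress=True)
tilt()
p,d,cm,T=shot('wrist',11); P=cloud(cm,d,T)
cv2.imwrite('pics/w11.png',p)
def plane(u0,u1,v0,v1):
    Q=P[v0:v1,u0:u1].reshape(-1,3); c=np.median(Q,0)
    for _ in range(5):
        n=np.linalg.svd(Q-c,full_matrices=False)[2][2]; k=abs((Q-c)@n)<.003; c=Q[k].mean(0); Q=Q[k]
    return c,(n if n[0]<0 else -n),len(Q)
ch,nh,_=plane(235,318,228,276)
a=-nh
for v in range(150,236,5): print(v,P[v,275],round(float(P[v,275]@a),4))
print('held',ch,ch@a)
```

```text
29.1 [  53.7589    6.7883  -49.735    15.6947  -18.4041 -121.9235] [0.4612 0.2577 0.0458] [163.5575  -0.0311 126.0922] [ 0.1625  0.4748 -1.7678]
z [ 0.2284  0.1672 -0.9591] jaw az 126.09216954551917 fwd tilt 16.442491357573633 jaw lean 0.031090634914534718
150 [0.4179 0.2275 0.0162] 0.4718
155 [0.4205 0.2294 0.0169] 0.475
160 [0.4232 0.2314 0.0172] 0.4784
165 [0.4261 0.2335 0.0172] 0.482
170 [0.4296 0.2361 0.0159] 0.4863
175 [0.4326 0.2383 0.0159] 0.4901
180 [0.4348 0.2399 0.018 ] 0.4928
185 [0.4349 0.2399 0.0248] 0.4931
190 [0.4348 0.2398 0.0318] 0.493
195 [0.4351 0.24   0.0376] 0.4934
200 [0.4352 0.2401 0.0433] 0.4937
205 [0.4353 0.2401 0.049 ] 0.4938
210 [0.4353 0.2401 0.0543] 0.494
215 [0.4349 0.2398 0.0602] 0.4936
220 [0.4371 0.2413 0.0614] 0.4963
225 [0.4347 0.2395 0.0703] 0.4934
230 [0.4343 0.2392 0.0754] 0.493
235 [0.4341 0.2391 0.08  ] 0.4929
held [0.434  0.2396 0.0924] 0.4933226692725255
```

View pics/w11.png

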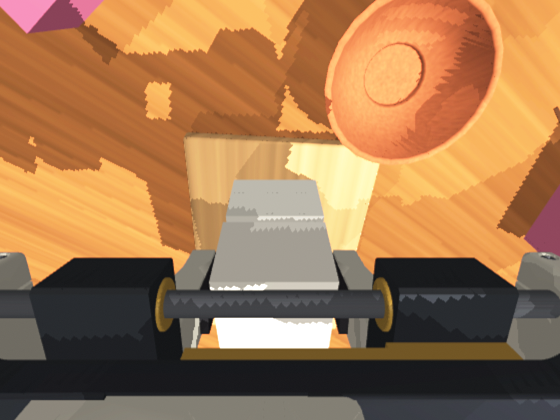

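Emit:
apply_moves(motion=[[[0, 0, -0.3], 0], [[0, 0, -0.5], 0], [[0, 0, -0.6], 0], [[0, 0, -0.6], 0]])

```text
clock: 29.55
tool_pos: [0.4611, 0.2577, 0.0399]
orientation: [163.5, -0.0, 126.1]
force: [0.8, -0.0, -3.7]
opening: 0.0562
```

Emit:
apply_moves(motion=[[[0, 0, -0.1], 0], [[0, 0, -0.15], 0], [[0, 0, -0.2], 0], [[0, 0, -0.2], 0]])

```text
clock: 29.95
tool_pos: [0.4613, 0.2579, 0.0387]
orientation: [163.5, -0.0, 126.1]
force: [-5.5, -1.5, 6.3]
opening: 0.0555
```

Emit:
apply_moves(motion=[[[0, 0, 0.05], 0], [[0, 0, 0.05], 0]])

```text
clock: 30.15
tool_pos: [0.4613, 0.258, 0.0387]
orientation: [163.5, -0.1, 126.1]
force: [-2.1, -0.5, -0.2]
opening: 0.0558
```

Emit:
apply_moves(motion=[[[0, 0, 0], 0], [[0, 0, 0], 0], [[0, 0, 0], 0], [[0, 0, 0], 0], [[0, 0, 0], 0], [[0, 0, 0], 0]], hand=8.0)

```text
clock: 30.75
tool_pos: [0.4612, 0.2579, 0.0386]
orientation: [163.5, -0.0, 126.1]
force: [0.5, -0.3, 0.2]
opening: 0.0801
```

Run:
```python
from h import *
tilt(); print(ctrl.get_obs()['opening'])
shot('wrist',12)
```

```text
30.75 [  53.5627    7.5042  -50.7097   17.0738  -16.7122 -123.1981] [0.4612 0.2579 0.0386] [163.5194  -0.0462 126.0922] [ 0.4673 -0.2849  0.2051]
z [ 0.2288  0.1677 -0.9589] jaw az 126.09216106489595 fwd tilt 16.480607951555537 jaw lean 0.04624149047550689
0.08005202383771909
```

View pics/wrist12.png

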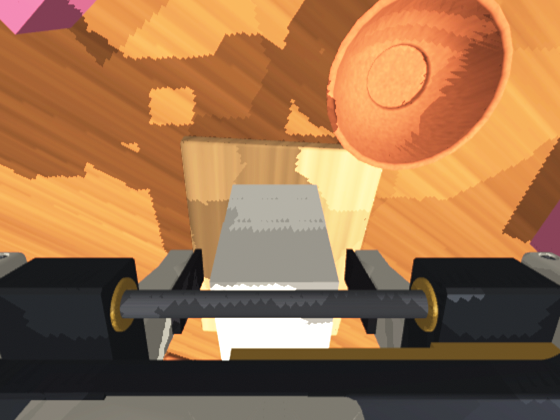

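Emit:
apply_moves(motion=[[[-0.25, -0.17, 1], 0], [[-0.7, -0.5, 3], 0], [[-1.4, -1, 6], 0], [[-2.3, -1.7, 10], 0], [[-3.3, -2.4, 14], 0], [[-3.5, -2.4, 18], 0], [[-3.5, -2.4, 21], 0], [[-3.5, 1.5, 22], 0], [[-3.5, 6, 22], 0], [[-3.5, 10, 22], 0]])

```text
clock: 31.8
tool_pos: [0.4261, 0.3596, 0.2597]
orientation: [163.4, -0.1, 126.1]
force: [1.4, -0.2, -0.0]
opening: 0.0799
```

Emit:
apply_moves(motion=[[[0, 4, 0], 0], [[0, 8, 0], 0], [[-2, 12, 0], 0], [[-4, 16, 0], 0], [[-6, 20, 0], 0], [[-6, 20, 0], 0]])

```text
clock: 32.4
tool_pos: [0.3641, 0.5618, 0.2573]
orientation: [163.6, 0.0, 126.3]
force: [1.1, -1.5, 0.1]
opening: 0.0801
```

Run:
```python
from h import *
np.set_printoptions(precision=4,suppress=True)
tilt()
for n in ['side','top']:
    p,d,cm,T=shot(n,13); P=cloud(cm,d,T)
    k=(d>0)&(np.hypot(P[...,0]-.4774,P[...,1]-.2707)<.085)&(P[...,2]>.094)&(P[...,2]<.112)
    Q=P[k]; print(n,len(Q),np.median(Q[:,2]) if len(Q) else '')
    if len(Q): print(cv2.minAreaRect((Q[:,:2]*1000).astype(np.float32)), np.linalg.svd(Q-Q.mean(0),full_matrices=False)[2][2])
```

```text
32.4 [  80.5588    8.4181  -15.3145   13.9444  -55.1457 -141.1558] [0.3641 0.5618 0.2573] [163.5529   0.0078 126.2827] [ 1.1071 -1.4916  0.0654]
z [ 0.2283  0.1674 -0.9591] jaw az 126.28267968555816 fwd tilt 16.44710586353638 jaw lean -0.007755824166489826
side 481 0.1049725346470074
((474.9956970214844, 268.217041015625), (105.05546569824219, 63.04615783691406), 37.03376007080078) [-0.0076  0.038  -0.9992]
top 839 0.10365753162315272
((476.99652099609375, 270.02978515625), (100.78385925292969, 55.966121673583984), 36.1156005859375) [-0.0015 -0.0063  1.    ]
```

View pics/side13.png

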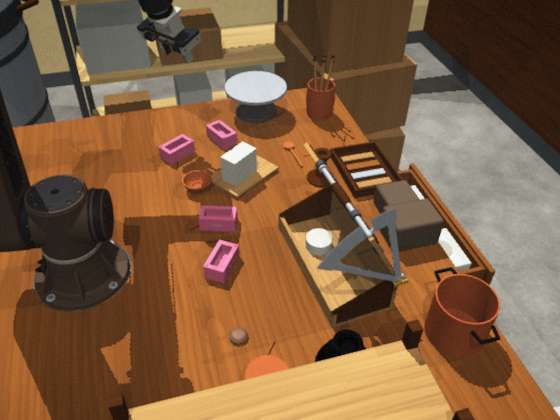

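View pics/top13.png

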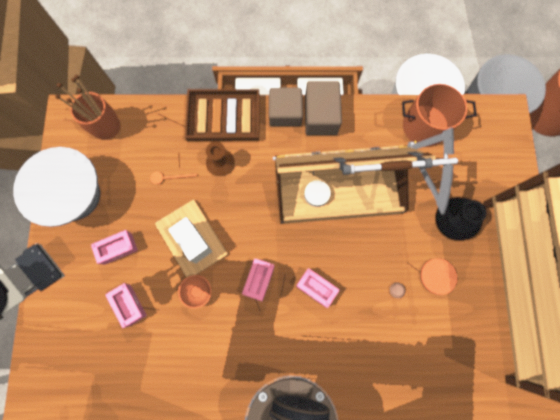

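```bash
python3 -c "
from plant import ctrl
print(ctrl.close_job())"
```

```text
the job is handed in; nothing more can be done
None
```

The flap is bolted open in the stay's notch, and the oblong mold half is lying closed on its mate. I handed the job in at about 32.5 s of the 72 s allowed; no verdict was reported.

**Flap and bolt:** I swung the flap up by its handle to about 63° above level. The notch edges measured 60.3° and 66.2°. I shot the bolt about 33 mm, and its tip is visible through the notch. Then I eased the flap down until the stay took the load, and let go. It still stands open in the last side and top pictures.

**Mold:** I took it out with the tool leaning about 16.5° forward. Last checks from the top camera:

| | Mold half | Mate (before closing) | Agreement |
|---|---|---|---|
| Centre, x and y (mm) | 477.0, 270.0 | 477.4, 270.8 | within about 1 mm |
| Long axis | 36.1° | 36.0° | within 0.1° |
| Top height (mm) | 103.7 | not compared | 103 expected |

The top face fits as level, and the front faces were flush within 0.5 mm just before contact. I saw no other object moved, and the gripper is clear of everything.

**What disagreed or went wrong:**
- **Side camera:** it puts the mold centre about 3 mm off and its top about 2° out of level. Its fits also came out a few millimetres too large, so I trusted the top and wrist cameras.
- **Fingertips:** the real fingertips sit about 35 mm short of the reported TCP. My first grasp of the handle closed on air because of this, and I corrected for it afterwards.
- **Tilt:** the moves cannot command a tilt. I built it up by repeatedly pushing against the arm's reach limit in free space.
- **Joint 3:** during the first of those pushes it read 71.74° against its 71.71° limit, and about 71.71° on the next two. If that counts as passing its range, the run could fail on it.

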